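Clamp the hose adapter onto the bench dust port

ROBOT

A 7-joint arm with a two-finger parallel gripper is mounted at the origin on the work surface. World frame = base frame: x ahead of the robot, y to its left, z up, the work surface at z = 0. Lengths are in m, angles in rad, forces in N, time in s.
With the tool pointing down it reaches from about 0.425 to 0.875 m from the base axis. Payload 4.7 kg.
Tool frame: the origin (TCP) lies midway between the tips of the shut fingers; the grasp point (between the pads) lies 19 mm behind it; z points along the fingers, y is the direction in which the jaws open and shut (so a half turn about z gives the same grasp; the last joint's range is limited). The gripper opens to 87 mm and grips with 3 to 60 N. Pads are 19 mm wide; open, the fingers measure 117 mm over their backs; the gripper's body (75 mm by 190 mm) begins 51 mm behind the grasp point.
Start: joints at [1.248, 0.321, -0.07, 1.45, 0.023, 1.371, -0.057], TCP at [0.215, -0.614, 0.223] pointing down, gripper open.
Joint ranges: [-2.86, 2.86], [-0.3, 2.09], [-1.38, 1.24], [0.06, 2.45], [-1.56, 4.7], [0.09, 2.05], [-2.69, 2.69]. Speed limits (rad/s): [2.57, 2.57, 3.14, 3.14, 3.14, 3.14, 3.14].

INTERFACE

Orientations are given as a rotation vector (axis times angle).
In Python, from bench import * gives the robot as it stands. The module is installed in compiled form; this text tells all that it offers.
- The arm moves only by the tool play_rows, never from a script. Its argument "series" is one flat list of numbers, 7 for each row, row after row: the opening in per cent of the stroke, from 0 (shut) to 100 (fully open), then the shift along the tool's x, y, z in m, then the turn, a rotation vector about the tool's x, y, z in degrees. In form: [fingers, tx, ty, tz, rx, ry, rz, fingers, tx, ty, tz, rx, ry, rz, ...]. A call has 1 to 10 rows; each row is the pose to reach, as a shift and turn from the pose commanded when the call began, along the tool's axes at that moment; what a row does not reach only later rows make up. A row lasts 1/12 s, in which the tool goes at most 41.7 mm and 7.16 degrees, less where a joint would pass 70% of its speed; a pose out of reach is approached as far as the arm can. A call with a gripper value outside its range is refused whole. The fingers move at their own pace and stop on an object; "force" is the grip in N (left out, the last holds). Time passes only in rows, so rows that repeat a pose let the fingers close. It gives the time, the measured TCP pose, the force and the opening at its end, in the units of the state.
- get_state(): the state, without advancing time (a new reading comes with each control period).
- get_image(name): name is "scene" or "top" or "wrist"; returns a dict with "frame" (400x640x3 uint8, red, green, blue), "fx", "fy", "cx", "cy" (pixels), "R" (3x3) and "t" (3): a world point X has camera coordinates R X + t. Camera axes: x right, y down, z forward; pixel columns grow to the right and rows downward; lengths in m; the calibration is good to about 2 mm. The wrist camera is an equidistant fisheye: a pixel r from the principal point sees the ray r / f radians off the axis. A picture is of the moment at which its call begins. There is no depth.
- close_job(): hands the job in, once; it reports no verdict.
The state is a dict: "time": time; "joint_positions": joint angles; "qd": joint speeds; "joint_torque": joint torques, N m; "position": TCP position; "tool_rot": TCP orientation; "ft_force": force on the tool from outside, world axes, zero at the start; "torque": the same for the moment, N m; "grip_width": opening from 0.0 (shut) to 1.0 (fully open).
Only numpy, scipy, OpenCV 4.12 (cv2) and the standard library are available. Lean on these libraries where they do the work, as an engineer would, in place of code of your own. Each camera call takes 0.05 s, during which the arm holds its last target.

TASK

Fit the hose adapter to the dust-extraction port on the carving bench: slide it back until it is home in the fixed half of the clamp ring, swing the open jaw round both flanges until the latch's wire loop snaps in behind the catch, then throw the latch lever over and bottom it on its stop with a firm press of 12 N or more, held for a moment. The ring is thin sheet metal: never push on it with more than 20 N, keep the adapter upright on the port, and leave the mallet, the bowl and the carved block where they are.

Things in the scene. Friction and masses are not known exactly. Their poses are not given: they have to be found in the camera images.
- duct_port: Fixed dust port, bare metal: 80 mm pipe on a 136 mm round foot. Origin: centre of the underside, on the bench; z up. In its frame (mm): flange 94 dia., 4 thick, top face z 100; clamp band z 88-112, inside radius 48.5, outside 52, lips in over the flanges to radius 44. The +x half of the ring is fixed; the -x half is the hinged jaw; latch at the -y side.
- adapter_mid (a point): Loose aluminium hose adapter, 0.4-0.65 kg, 52 tall, flat on the port's flange but 10-18 mm off to the port's -x, out of the ring. Flange 94 dia. 4 thick, neck 80 dia. to 15 up, cone, spigot 52 dia. from 27 to 52. Site: on its axis, 26 mm up. Slides at 2-5 N; home, its rim meets the fixed half, axis within 2 mm of the port's, 3 mm of play under the lip. Slide it by the spigot or push low on the neck.
- hinge_pin (a point): Jaw's vertical hinge pin, at x 0, y +60 mm in the port's frame; point 100 mm above the bench.
- jaw (a joint): Hinged half ring, rad: 0 shut, 1.3-1.75 at the start; shuts anticlockwise seen from above. Moves freely (under 1 N), stays where left. From 0.3 to 0.1 its ramped catch (nose 76 mm from the axis, near the free end) lifts the sprung wire loop (1-3 N), which snaps in behind the nose at about 0.1 if the lever is open. At 0.05 it meets a stiff rubber buffer; only the latch draws it on to 0.
- jaw_back (a point): Middle of the jaw band's outer face, 100 mm above the bench; shut it is at x -52, y 0 mm in the port's frame. A good place to push the jaw round the hinge pin.
- lever_pin (a point): Latch lever's vertical pivot pin, at x 25, y -62 mm in the port's frame; point 100 mm above the bench.
- lever (a joint): Over-centre latch lever, rad: 2.35-2.7 open at the start; shuts anticlockwise seen from above; from its pin the handle points at (0.70 - value) rad from the port's +x. It bottoms on a set screw, adjusted differently on each clamp: somewhere from 0 to 0.13, found by feel. 50 mm from the pin it takes 3 N, 6-10 N from 1.3 to 0.4, less past centre (0.2). It stays where let go: it does not snap home.
- lever_grip (a point): Point of the lever's handle 50 mm from its pin, mid thickness and mid height (100 mm above the bench). Handle: upright steel plate 5 mm thick, 24 high, from 20 to 66 mm from the pin, then a 9 mm end bent outwards. Push it on the face that looks away from the port when home (to the port's -x when open).
- bail_bar (a point): Middle of the upright 6 mm cross-bar at the end of the latch's wire loop, 100 mm above the bench. The loop is 62 mm long, pivots on the lever 12 mm from the pin and is lightly sprung towards the ring. Hooked behind the catch with the lever open: about x -42, y -63 mm in the port's frame; drawn home: x -23, y -65.
- mallet: Carver's round wooden mallet standing on its head, 80 mm dia., 208 mm tall; origin under its centre. Leave alone.
- bowl: Turned wooden bowl, 140 mm dia., 55 mm tall; origin under its centre. Leave alone.
- rosette: Carved wooden block with a rosette, 110 x 110 x 30 mm; origin under its centre. Leave alone.
There are look-alikes about, which are no part of the job. Of the things that look like the part that bears adapter_mid, the middle-sized one is meant.

How it is judged:
By the outcome, as a careful person would: the job done as asked, in the order asked, and still so for the second after the job is handed in, with the robot touching nothing.
It also fails if it takes over 64 s, if anything falls off the work surface, if the arm or the gripper's body presses on something with over 40 N, if the wrist force passes 120 N, or if a joint passes its speed limit or range.

## Working session

There is one attempt and no reset: what is moved stays moved. The work goes in short steps, Python scripts to look and compute and a tool call to move; the robot and the scene stay as the last step left them, time stands still between calls to the robot, and variables do not carry over. Pictures are saved under pics/ and viewed, and the job is handed in when it is done.

Besides the shell and the picture viewer there is one more tool, called after "Call:" by a JSON object that holds its "name" and its "arguments". play_rows: Moves the arm, as the interface text tells. Its arguments: {"type":"object","properties":{"series":{"type":"array"},"force":{"type":"number"}},"required":["series"]}

```bash
mkdir -p pics
python3 - <<'E'
from bench import *
import cv2
s=get_state(); print(s)
for n in ["scene","top","wrist"]:
    d=get_image(n); cv2.imwrite(f"pics/{n}0.png",d["frame"][:,:,::-1]); print(n,d["fx"],d["fy"],d["cx"],d["cy"],d["R"],d["t"])
E
```

```text
{'time': 0.0, 'joint_positions': array([ 1.24807387,  0.32183149, -0.07007878,  1.45168521,  0.02263943,
        1.37081568, -0.05695326]), 'qd': array([-2.27198117e-04,  1.85010092e-03, -2.80476920e-04, -5.00535088e-04,
       -8.10824386e-04, -1.90693567e-05,  9.31260116e-04]), 'joint_torque': array([ 2.36743608e-04, -4.91293859e+01, -4.04054197e-01, -3.12526238e+01,
       -6.40494190e-02,  4.36104834e-02,  1.77113243e-04]), 'position': array([ 0.21456657, -0.61296481,  0.22145086]), 'tool_rot': array([-3.09528162e+00, -5.26232754e-01,  7.30042301e-04]), 'ft_force': array([0.30247346, 0.34562516, 0.08531217]), 'torque': array([-0.00552922, -0.00070832,  0.0212111 ]), 'grip_width': 0.9982886414574216}
scene 428.0751743003437 428.0751743003437 318.49977355118097 201.98432007323024 [[ 0.09179027  0.9955539   0.02114183]
 [ 0.56520531 -0.03460862 -0.824224  ]
 [-0.81982773  0.08760522 -0.56586908]] [-0.07726796 -0.22981374  1.45989258]
top 506.1353844890938 506.1353844890938 326.4930653652377 202.42220806619446 [[-0.01722954 -0.99964807 -0.02017116]
 [-0.99633709  0.0188555  -0.08340782]
 [ 0.08375881  0.0186602  -0.99631133]] [0.05433353 0.59434245 1.16981616]
wrist 309.70691628693146 309.70691628693146 319.28108471718195 200.37201750826569 [[ 0.33209517 -0.94324359 -0.00207868]
 [-0.89934337 -0.31730184  0.30083393]
 [-0.28441924 -0.09803605 -0.95367428]] [-0.6477396  -0.03890591  0.39224674]
```

View pics/scene0.png

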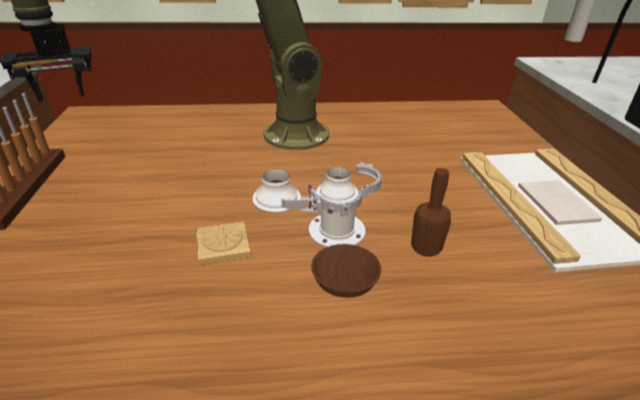

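View pics/top0.png

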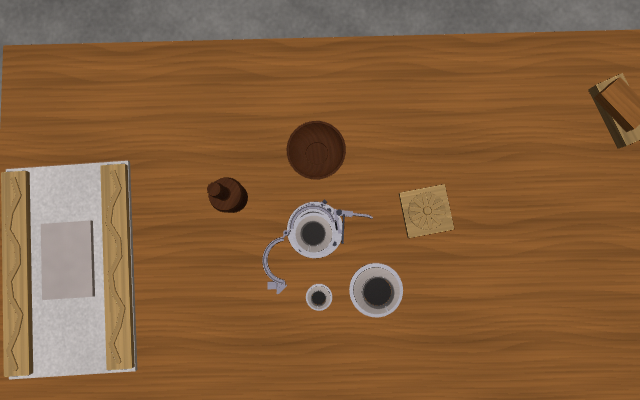

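View pics/wrist0.png

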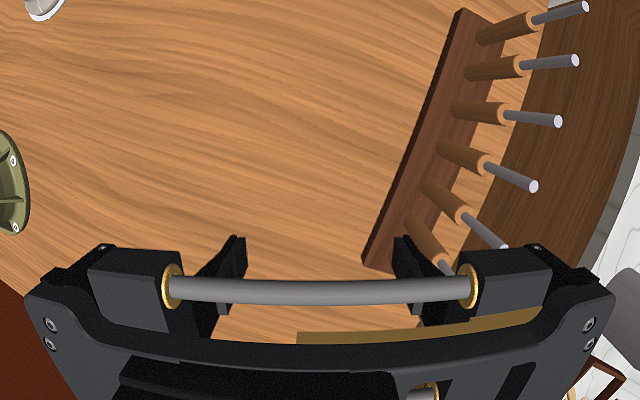

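Run:
```python
import cv2
a=cv2.imread("pics/top0.png")[170:330,240:420]; cv2.imwrite("pics/top0c.png",cv2.resize(a,None,fx=4.4,fy=3.7*4.4/3.7*0.85,interpolation=2)[:600])
cv2.imwrite("pics/top0c.png",cv2.resize(a[:130],None,fx=4.4,fy=4.4,interpolation=2))
b=cv2.imread("pics/scene0.png")[150:250,240:390]; cv2.imwrite("pics/scene0c.png",cv2.resize(b,None,fx=5,fy=5,interpolation=2))
```

```text
(no output)
```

View pics/top0c.png

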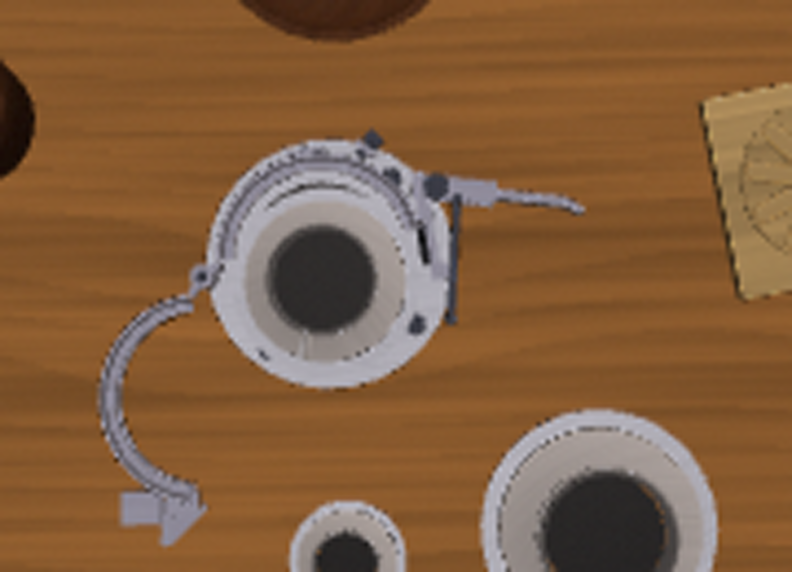

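View pics/scene0c.png

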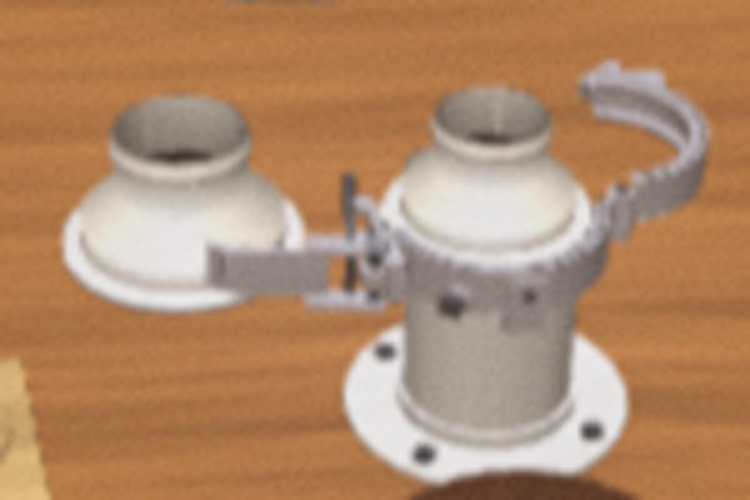

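```bash
cat > h.py <<'E'
import numpy as np
from bench import *
import cv2
def ray(d,u,v):
    R,t=np.array(d["R"]),np.array(d["t"]); c=-R.T@t
    return c,R.T@np.array([(u-d["cx"])/d["fx"],(v-d["cy"])/d["fy"],1])
def onz(d,u,v,z):
    c,r=ray(d,u,v); return c+r*(z-c[2])/r[2]
def proj(d,X):
    p=np.array(d["R"])@np.array(X)+np.array(d["t"]); return d["fx"]*p[0]/p[2]+d["cx"],d["fy"]*p[1]/p[2]+d["cy"]
E
python3 - <<'E'
from h import *
d=get_image("top"); e=get_image("scene")
T=lambda x,y:(240+x/4.4,170+y/4.4)
S=lambda x,y:(240+x/5,150+y/5)
h=onz(d,*T(200,277),.112); l=onz(d,*T(436,185),.115)
print("hinge",h,"lev",l,np.linalg.norm((h-l)[:2]))
v=(l-h)[:2]; a=np.arctan2(v[1],v[0])-np.arctan2(-122,25); print("yaw",np.degrees(a))
R=np.array([[np.cos(a),-np.sin(a)],[np.sin(a),np.cos(a)]])
print("port from hinge",h[:2]-R@[0,60],"from lever",l[:2]-R@[25,-62])
print("foot c scene",onz(e,*S(486,388),.005), [onz(e,*S(*p),.005) for p in [(344,395),(628,395)]])
print("spigot top", onz(d,*T(322,279),.152), onz(e,*S(493,115),.152))
print("jaw tip", onz(d,*T(200,497),.112), "handle end",onz(d,*T(582,210),.112),"handle mid",onz(d,*T(520,195),.112))
for n,p in [("mallet",(228,205)),("bowl",(316,150)),("ros",(428,211)),("big",(376,290)),("small",(319,297))]: print(n,onz(d,*p,0.02))
E
```

```text
hinge [0.52278929 0.13266825 0.112     ] lev [0.56613322 0.01481249 0.115     ] 0.125573393569302
yaw 8.61143985249738
port from hinge [  9.50675481 -59.19092203] from lever [-33.43546043  57.57253681]
foot c scene [0.52758737 0.07410407 0.005     ] [array([0.52858703, 0.00546019, 0.005     ]), array([0.53744814, 0.14166279, 0.005     ])]
spigot top [0.51980056 0.07029895 0.152     ] [0.51820598 0.07166367 0.152     ]
jaw tip [0.41474099 0.13379819 0.112     ] handle end [ 0.5525778  -0.05727234  0.112     ] handle mid [ 0.56058564 -0.02675712  0.112     ]
mallet [0.59396019 0.2782525  0.02      ]
bowl [0.72206648 0.06663152 0.02      ]
ros [ 0.5708436  -0.19544549  0.02      ]
big [ 0.3884318  -0.06831897  0.02      ]
small [0.37431447 0.06500934 0.02      ]
```

```bash
cat >> h.py <<'E'
from scipy.spatial.transform import Rotation as Ro
P0=np.array([.532,.073]); A=np.radians(8.6)
def pw(x,y): # port mm -> world m
    c,s=np.cos(A),np.sin(A); return P0+np.array([c*x-s*y,s*x+c*y])/1000
def wp(p):
    c,s=np.cos(A),np.sin(A); v=np.array(p)[:2]-P0; return np.array([c*v[0]+s*v[1],-s*v[0]+c*v[1]])*1000
def tool(yw): # tool y axis at world angle yw deg, pointing down
    a=np.radians(yw); y=np.array([np.cos(a),np.sin(a),0]); z=np.array([0,0,-1]); x=np.cross(y,z)
    return Ro.from_matrix(np.column_stack([x,y,z]))
def mv(s,p,yw):
    R0=Ro.from_rotvec(s["tool_rot"]); d=R0.inv().apply(np.array(p)-s["position"]); r=(R0.inv()*tool(yw)).as_rotvec(degrees=True)
    return np.round(d,4),np.round(r,2)
def show(s):
    R0=Ro.from_rotvec(s["tool_rot"]).as_matrix(); print("t",s["time"],"pos",s["position"].round(4),"port",wp(s["position"]).round(1),"yw",np.degrees(np.arctan2(R0[1,1],R0[0,1])).round(2),"tilt",R0[2].round(4),"F",s["ft_force"].round(2),"g",round(s["grip_width"],3),"j7",s["joint_positions"][6].round(2))
E
python3 - <<'E'
from h import *
s=get_state(); show(s); print(mv(s,[.519,.071,.225],-81.4))
E
```

```text
t 0.25 pos [ 0.2147 -0.6133  0.222 ] port [-416.4 -631.1] yw -70.7 tilt [-1.e-04 -9.e-04 -1.e+00] F [-0.48  0.04  0.69] g 1.001 j7 -0.06
(array([ 0.5133, -0.5453, -0.0025]), array([-5.00e-02,  1.00e-02,  1.07e+01]))
```

Call:
{"name": "play_rows", "arguments": {"series": [100, 0.25, -0.27, -0.02, 0, 0, 6, 100, 0.25, -0.27, -0.02, 0, 0, 6, 100, 0.25, -0.27, -0.02, 0, 0, 6, 100, 0.25, -0.27, -0.02, 0, 0, 6, 100, 0.25, -0.27, -0.02, 0, 0, 6, 100, 0.25, -0.27, -0.02, 0, 0, 6, 100, 0.25, -0.27, -0.02, 0, 0, 6, 100, 0.25, -0.27, -0.02, 0, 0, 6, 100, 0.25, -0.27, -0.02, 0, 0, 6, 100, 0.25, -0.27, -0.02, 0, 0, 6]}}

```text
time: 1.08
position: [0.3655, -0.2687, 0.2436]
tool_rot: [-3.118, -0.381, -0.004]
ft_force: [0.8, 0.3, -0.3]
grip_width: 0.997
```

Run:
```python
from h import *
s=get_state(); show(s); print(mv(s,[.519,.071,.225],-81.4))
```

```text
t 1.0833 pos [ 0.3655 -0.2687  0.2436] port [-215.8 -313. ] yw -76.05 tilt [ 2.4e-03 -2.0e-04 -1.0e+00] F [ 0.79  0.31 -0.28] g 0.997 j7 -0.71
(array([ 0.2308, -0.2927,  0.0192]), array([-0.02, -0.14,  5.35]))
```

Call:
{"name": "play_rows", "arguments": {"series": [100, 0.231, -0.293, 0.015, 0, 0, 5.3, 100, 0.231, -0.293, 0.015, 0, 0, 5.3, 100, 0.231, -0.293, 0.015, 0, 0, 5.3, 100, 0.231, -0.293, 0.015, 0, 0, 5.3, 100, 0.231, -0.293, 0.015, 0, 0, 5.3, 100, 0.231, -0.293, 0.015, 0, 0, 5.3, 100, 0.231, -0.293, 0.015, 0, 0, 5.3, 100, 0.231, -0.293, 0.015, 0, 0, 5.3, 100, 0.231, -0.293, 0.015, 0, 0, 5.3, 100, 0.231, -0.293, 0.015, 0, 0, 5.3]}}

```text
time: 1.92
position: [0.5202, 0.0714, 0.2275]
tool_rot: [-3.126, -0.236, -0.003]
ft_force: [-0.7, 0.5, 0.3]
grip_width: 1.001
```

Run:
```python
from h import *
s=get_state(); show(s); print(mv(s,[.519,.071,.133],-81.4))
d=get_image("wrist"); cv2.imwrite("pics/w1.png",d["frame"][:,:,::-1])
np.savez("w1.npz",**d)
```

```text
t 1.9167 pos [0.5202 0.0714 0.2275] port [-11.9   0.2] yw -81.36 tilt [ 0.0024 -0.0062 -1.    ] F [-0.74  0.54  0.34] g 1.001 j7 -1.66
(array([-0.0014,  0.0008,  0.0945]), array([-0.36, -0.14,  0.04]))
```

View pics/w1.png

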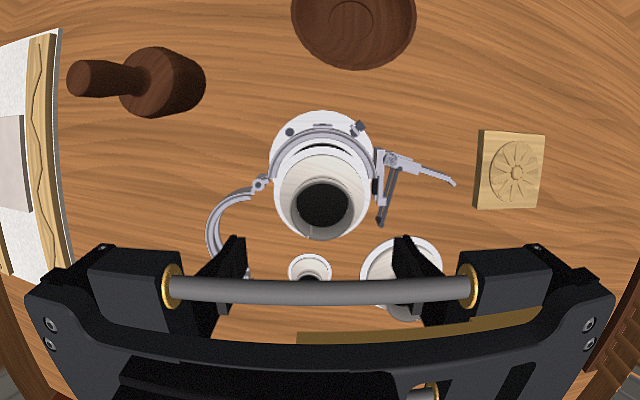

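The wrist view serves as the close crop. The three look-alikes are the adapter on the port (hole at 323,203), a small one at (309,268) and a large one at (402,265). The middle-sized one is the one on the port. I'll refine the pins with this view.

```bash
cat >> h.py <<'E'
def wray(d,u,v):
    R,t=np.array(d["R"]),np.array(d["t"]); c=-R.T@t
    a=(u-d["cx"])/d["fx"]; b=(v-d["cy"])/d["fy"]; th=np.hypot(a,b)
    return c,R.T@(np.array([a/th*np.sin(th),b/th*np.sin(th),np.cos(th)]) if th>1e-9 else np.array([0,0,1.]))
def wz(d,u,v,z):
    c,r=wray(d,u,v); return c+r*(z-c[2])/r[2]
E
python3 - <<'E'
from h import *
d=np.load("w1.npz")
a=d["frame"][90:250,190:470,::-1]; cv2.imwrite("pics/w1c.png",cv2.resize(a,None,fx=2.85,fy=2.85,interpolation=2))
b=d["frame"][200:330,150:480,::-1]; cv2.imwrite("pics/w1f.png",cv2.resize(b,None,fx=2.4,fy=2.4,interpolation=2))
E
```

```text
(no output)
```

View pics/w1c.png

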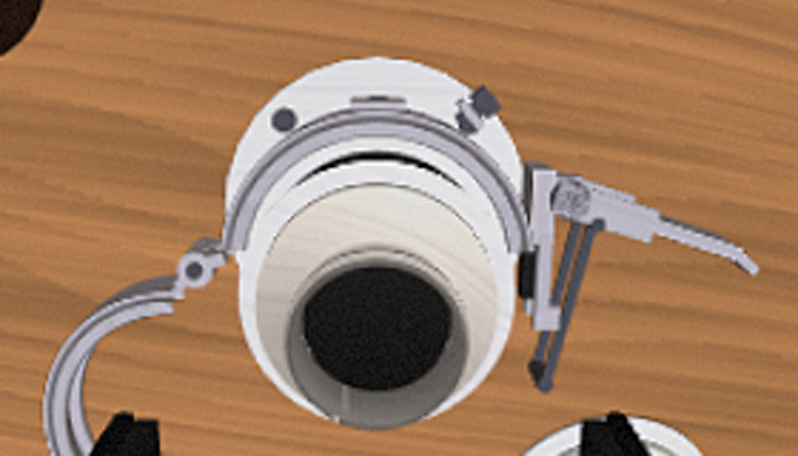

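View pics/w1f.png

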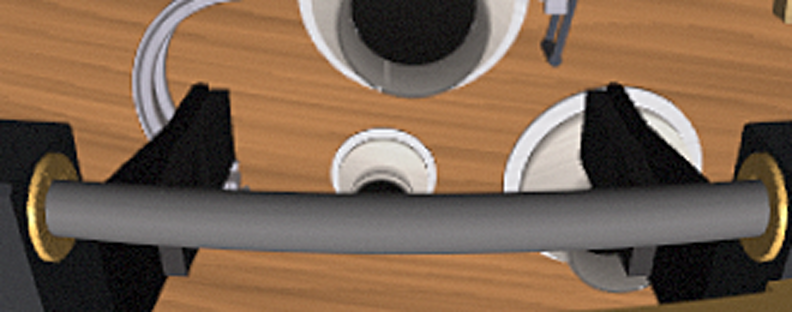

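Run:
```python
from h import *
d=np.load("w1.npz")
W=lambda x,y:(190+x/2.85,90+y/2.85)
h=wz(d,*W(194,270),.112);l=wz(d,*W(572,198),.115);print(h,l,np.linalg.norm((h-l)[:2]))
v=(l-h)[:2]; a=np.arctan2(v[1],v[0])-np.arctan2(-122,25); print(np.degrees(a))
R=np.array([[np.cos(a),-np.sin(a)],[np.sin(a),np.cos(a)]])
print(h[:2]-R@[0,.06],l[:2]-R@[.025,-.062])
print("rim hole", wz(d,*W(377,328),.152))
he=wz(d,*W(757,265),.112);hm=wz(d,*W(690,235),.112)
for q in(he,hm):
  dv=wp(q)-wp(l);print(dv,np.hypot(*dv),np.degrees(np.arctan2(dv[1],dv[0])))
bar=wz(d,*W(541,388),.112);print("bar",wp(bar))
s=get_state(); print(mv(s,[.5195,.071,.133],-81.4))
```

```text
[0.52058286 0.13174342 0.112     ] [0.5639605  0.01393918 0.115     ] 0.1255366832349053
8.633996342779175
[0.52959018 0.07242337] [0.52993625 0.07148351]
rim hole [0.52303506 0.07104491 0.152     ]
[-21.82194178 -69.39292172] 72.74321086767188 -107.45675971375303
[-11.90649022 -42.82619298] 44.450504092837306 -105.53693480207161
bar [-43.90454166 -57.41892042]
(array([ 0.0008, -0.0034,  0.0943]), array([-0.19, -0.01, -0.12]))
```

```bash
sed -i 's/P0=np.array(\[.532,.073\])/P0=np.array([.531,.0723])/' h.py
python3 - <<'E'
from h import *
s=get_state(); show(s); print(s["qd"]); print(mv(s,[.5195,.071,.133],-81.4))
s=get_state(); show(s)
E
```

```text
t 1.9667 pos [0.5193 0.0672 0.2273] port [-12.3  -3.3] yw -81.52 tilt [ 2.0e-04 -3.2e-03 -1.0e+00] F [-0.61 -0.51 -1.6 ] g 1.001 j7 -1.65
[ 0.04624062 -0.03385075  0.07721195  0.03227545  0.02281878  0.02106652
  0.03274693]
(array([ 0.0008, -0.0034,  0.0943]), array([-0.19, -0.01, -0.12]))
t 1.9667 pos [0.5193 0.0672 0.2273] port [-12.3  -3.3] yw -81.52 tilt [ 2.0e-04 -3.2e-03 -1.0e+00] F [-0.61 -0.51 -1.6 ] g 1.001 j7 -1.65
```

Call:
{"name": "play_rows", "arguments": {"series": [100, 0, 0, 0.03, 0, 0, 0, 100, 0, 0, 0.06, 0, 0, 0, 100, 0, 0, 0.06, 0, 0, 0, 100, 0, 0, 0.06, 0, 0, 0, 100, 0, 0, 0.06, 0, 0, 0, 100, 0, 0, 0.06, 0, 0, 0]}}

```text
time: 2.47
position: [0.5202, 0.0618, 0.1695]
tool_rot: [3.133, 0.218, 0.005]
ft_force: [-0.3, -0.3, 0.0]
grip_width: 1.001
```

Run:
```python
from h import *
s=get_state(); show(s); print(s["qd"].round(3)); print(mv(s,[.520,.071,.133],-81.4))
d=get_image("wrist"); cv2.imwrite("pics/w2.png",d["frame"][:,:,::-1])
np.savez("w2.npz",**d)
```

```text
t 2.4667 pos [0.5202 0.0618 0.1695] port [-12.3  -8.7] yw -82.05 tilt [ 3.e-03  8.e-04 -1.e+00] F [-0.26 -0.29  0.01] g 1.001 j7 -1.69
[-0.003 -0.001 -0.004 -0.001 -0.    -0.003 -0.003]
(array([ 0.001 , -0.0091,  0.0365]), array([ 0.05, -0.17, -0.65]))
```

View pics/w2.png

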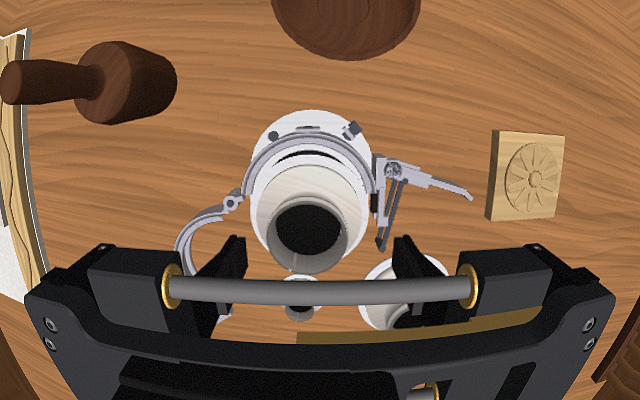

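Run:
```python
from h import *
d=np.load("w2.npz")
a=d["frame"][100:290,165:480,::-1]; cv2.imwrite("pics/w2c.png",cv2.resize(a,None,fx=2.5,fy=2.5,interpolation=2))
```

```text
(no output)
```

View pics/w2c.png

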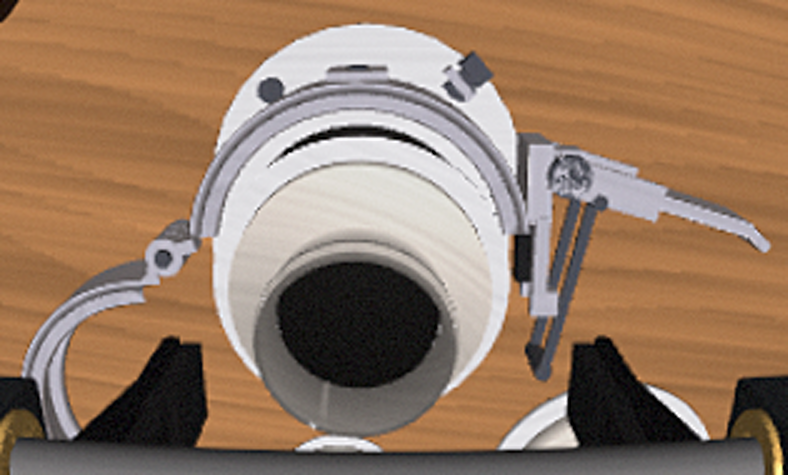

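Run:
```python
from h import *
d=np.load("w2.npz")
W=lambda x,y:(165+x/2.5,100+y/2.5)
for zh,zl in((.112,.112),(.114,.116)):
  h=wz(d,*W(163,259),zh);l=wz(d,*W(572,175),zl);print(h,l,np.linalg.norm((h-l)[:2]))
  v=(l-h)[:2]; a=np.arctan2(v[1],v[0])-np.arctan2(-122,25); print(np.degrees(a))
  R=np.array([[np.cos(a),-np.sin(a)],[np.sin(a),np.cos(a)]])
  print(h[:2]-R@[0,.06],l[:2]-R@[.025,-.062])
# spigot top outer edges: left (255,340) right(456,345)
print("rim", wz(d,*W(254,345),.15),wz(d,*W(458,345),.15),"bottom",wz(d,*W(355,434),.152))
print("neck/flange edges",wz(d,*W(214,270),.104),wz(d,*W(509,270),.104))
```

```text
[0.52019104 0.13219638 0.112     ] [0.56341042 0.01328355 0.112     ] 0.12652342630374985
8.393272984451404
[0.52894906 0.07283901] [0.52962824 0.07097032]
[0.52091924 0.13167216 0.114     ] [0.56408338 0.01439065 0.116     ] 0.12497237819586322
8.624949139179533
[0.52991719 0.07235069] [0.53006821 0.07194036]
rim [0.51385082 0.09671833 0.15      ] [0.52145044 0.0441895  0.15      ] bottom [0.49238987 0.06734992 0.152     ]
neck/flange edges [0.51600796 0.11729318 0.104     ] [0.52909423 0.02499382 0.104     ]
```

```bash
sed -i 's/P0=np.array(\[.531,.0723\])/P0=np.array([.5305,.0723])/' h.py
python3 - <<'E'
from h import *
s=get_state(); show(s); print(mv(s,[.518,.0709,.134],-81.4))
E
```

```text
t 2.5167 pos [0.5202 0.062  0.1695] port [-11.8  -8.7] yw -82.04 tilt [ 3.2e-03  9.0e-04 -1.0e+00] F [-1.2  -0.22 -0.07] g 1.0 j7 -1.69
(array([-0.001 , -0.0092,  0.0355]), array([ 0.05, -0.18, -0.64]))
```

Call:
{"name": "play_rows", "arguments": {"series": [100, -0.001, -0.009, 0, 0, 0, -0.6, 100, -0.001, -0.009, 0, 0, 0, -0.6, 100, -0.001, -0.009, 0.018, 0, 0, -0.6, 100, -0.001, -0.009, 0.0355, 0, 0, -0.6, 100, -0.001, -0.009, 0.0355, 0, 0, -0.6, 100, -0.001, -0.009, 0.0355, 0, 0, -0.6, 100, -0.001, -0.009, 0.0355, 0, 0, -0.6], "force": 8}}

```text
time: 3.1
position: [0.5172, 0.0714, 0.1331]
tool_rot: [-3.133, -0.236, -0.002]
ft_force: [-0.4, 0.4, 0.1]
grip_width: 0.997
```

Run:
```python
from h import *
s=get_state(); show(s); print(mv(s,[.518,.0709,.134],-81.4))
```

```text
t 3.1 pos [0.5172 0.0714 0.1331] port [-13.2   1.1] yw -81.37 tilt [ 0.0012  0.     -1.    ] F [-0.4   0.44  0.1 ] g 0.997 j7 -1.72
(array([ 0.0007,  0.0006, -0.0009]), array([ 0.  , -0.07,  0.03]))
```

Call:
{"name": "play_rows", "arguments": {"series": [50, 0, 0.0008, 0, 0, 0, 0, 50, 0, 0.0008, 0, 0, 0, 0, 50, 0, 0.0008, 0, 0, 0, 0, 50, 0, 0.0008, 0, 0, 0, 0, 50, 0, 0.0008, 0, 0, 0, 0, 50, 0, 0.0008, 0, 0, 0, 0, 50, 0, 0.0008, 0, 0, 0, 0, 50, 0, 0.0008, 0, 0, 0, 0], "force": 8}}

```text
time: 3.77
position: [0.5168, 0.07, 0.1321]
tool_rot: [3.132, 0.235, 0.0]
ft_force: [-0.0, -0.9, 1.4]
grip_width: 0.594
```

Run:
```python
from h import *
s=get_state(); show(s)
```

```text
t 3.7667 pos [0.5168 0.07   0.1321] port [-13.8  -0.2] yw -81.41 tilt [-0.e+00  3.e-04 -1.e+00] F [-0.02 -0.92  1.39] g 0.594 j7 -1.72
```

Call:
{"name": "play_rows", "arguments": {"series": [50, 0.002, 0, 0, 0, 0, 0, 50, 0.004, 0, 0, 0, 0, 0, 50, 0.006, 0, 0, 0, 0, 0, 50, 0.008, 0, 0, 0, 0, 0, 50, 0.009, 0, 0, 0, 0, 0, 50, 0.009, 0, 0, 0, 0, 0]}}

```text
time: 4.27
position: [0.5237, 0.0713, 0.1321]
tool_rot: [3.132, 0.235, -0.008]
ft_force: [-7.6, -2.1, 6.3]
grip_width: 0.596
```

Run:
```python
from h import *
s=get_state(); show(s)
```

```text
t 4.2667 pos [0.5237 0.0713 0.1321] port [-6.9  0. ] yw -81.4 tilt [-5.2e-03  6.0e-04 -1.0e+00] F [-7.62 -2.05  6.29] g 0.596 j7 -1.73
```

Call:
{"name": "play_rows", "arguments": {"series": [50, 0.001, 0, -0.0008, 0, 0, 0, 50, 0.001, 0, -0.0008, 0, 0, 0]}}

```text
time: 4.43
position: [0.5264, 0.0717, 0.1321]
tool_rot: [-3.133, -0.236, 0.001]
ft_force: [-0.2, -0.3, -3.6]
grip_width: 0.592
```

Run:
```python
from h import *
s=get_state(); show(s)
for n,c in(("wrist",(100,290,165,480)),("scene",(150,250,240,390))):
  d=get_image(n); np.savez("a_"+n,**d); a=d["frame"][c[0]:c[1],c[2]:c[3],::-1]; f=2.5 if n=="wrist" else 5
  cv2.imwrite(f"pics/a_{n}.png",cv2.resize(a,None,fx=f,fy=f,interpolation=2))
```

```text
t 4.4333 pos [0.5264 0.0717 0.1321] port [-4.2  0.1] yw -81.4 tilt [-8.e-04 -3.e-04 -1.e+00] F [-0.22 -0.26 -3.57] g 0.592 j7 -1.73
```

View pics/a_wrist.png

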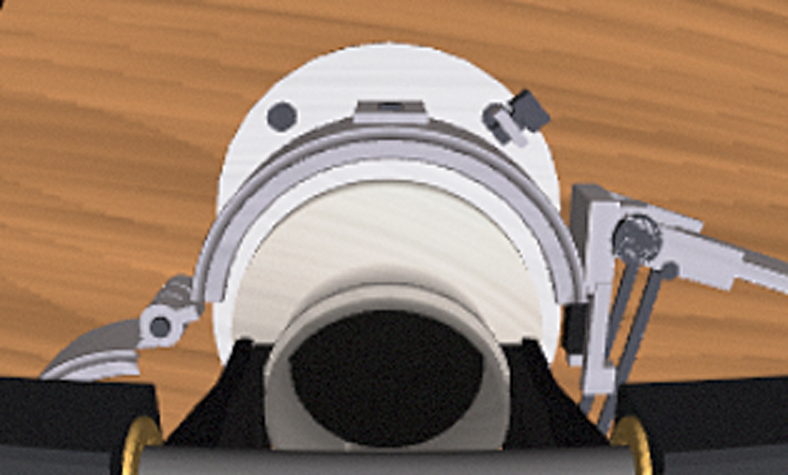

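View pics/a_scene.png

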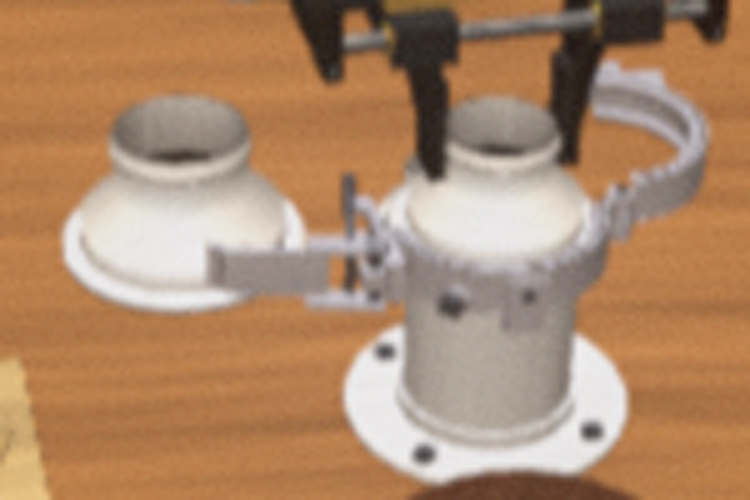

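Call:
{"name": "play_rows", "arguments": {"series": [50, 0.001, 0, 0.0003, 0, 0, 0, 50, 0.002, 0, 0.0003, 0, 0, 0, 50, 0.0025, 0, 0.0003, 0, 0, 0, 50, 0.0025, 0, 0.0003, 0, 0, 0]}}

```text
time: 4.87
position: [0.5294, 0.0721, 0.1323]
tool_rot: [-3.133, -0.236, -0.0]
ft_force: [0.3, -0.1, -3.8]
grip_width: 0.595
```

Run:
```python
from h import *
s=get_state(); show(s)
```

```text
t 4.8667 pos [0.5294 0.0721 0.1323] port [-1.1 -0.1] yw -81.4 tilt [ 2.e-04 -2.e-04 -1.e+00] F [ 0.33 -0.08 -3.76] g 0.595 j7 -1.74
```

Call:
{"name": "play_rows", "arguments": {"series": [50, 0, 0, 0.0005, 0, 0, 0, 50, 0.0005, 0, 0.0005, 0, 0, 0, 50, 0.001, 0, 0.0005, 0, 0, 0, 50, 0.001, 0, 0.0005, 0, 0, 0]}}

```text
time: 5.2
position: [0.53, 0.0722, 0.1321]
tool_rot: [3.133, 0.235, -0.001]
ft_force: [-1.5, -0.5, -1.3]
grip_width: 0.594
```

Run:
```python
from h import *
s=get_state(); show(s)
```

```text
t 5.2 pos [0.53   0.0722 0.1321] port [-0.5 -0. ] yw -81.4 tilt [-4.e-04  2.e-04 -1.e+00] F [-1.47 -0.45 -1.29] g 0.594 j7 -1.74
```

Call:
{"name": "play_rows", "arguments": {"series": [50, 0.0005, 0, 0, 0, 0, 0, 50, 0.001, 0, 0, 0, 0, 0, 50, 0.0015, 0, 0, 0, 0, 0, 50, 0.0015, 0, 0, 0, 0, 0]}}

```text
time: 5.53
position: [0.5305, 0.0723, 0.1321]
tool_rot: [3.132, 0.235, -0.004]
ft_force: [-5.5, -1.5, 1.7]
grip_width: 0.595
```

Run:
```python
from h import *
s=get_state(); show(s)
```

```text
t 5.5333 pos [0.5305 0.0723 0.1321] port [ 0. -0.] yw -81.4 tilt [-2.7e-03  5.0e-04 -1.0e+00] F [-5.54 -1.5   1.72] g 0.595 j7 -1.74
```

Call:
{"name": "play_rows", "arguments": {"series": [50, 0.0005, 0, 0, 0, 0, 0, 50, 0.001, 0, 0, 0, 0, 0, 50, 0.0015, 0, 0, 0, 0, 0, 50, 0.0015, 0, 0, 0, 0, 0]}}

```text
time: 5.87
position: [0.5307, 0.0723, 0.1321]
tool_rot: [3.131, 0.236, -0.009]
ft_force: [-9.0, -2.0, 6.5]
grip_width: 0.593
```

Run:
```python
from h import *
s=get_state(); show(s)
```

```text
t 5.8667 pos [0.5307 0.0723 0.1321] port [ 0.2 -0.1] yw -81.39 tilt [-0.0058  0.001  -1.    ] F [-9.05 -1.97  6.54] g 0.593 j7 -1.74
```

Call:
{"name": "play_rows", "arguments": {"series": [50, 0, 0, -0.0006, 0, 0, 0, 50, 0, 0, -0.0009, 0, 0, 0, 50, 0, 0, -0.0009, 0, 0, 0, 50, 0, 0, -0.0009, 0, 0, 0]}}

```text
time: 6.2
position: [0.531, 0.0723, 0.1325]
tool_rot: [3.132, 0.236, -0.008]
ft_force: [-7.1, -1.2, 1.6]
grip_width: 0.594
```

Run:
```python
from h import *
s=get_state(); show(s)
for n,c in(("wrist",(100,290,165,480)),):
  d=get_image(n); np.savez("b_"+n,**d); a=d["frame"][c[0]:c[1],c[2]:c[3],::-1]; f=2.5 if n=="wrist" else 5
  cv2.imwrite(f"pics/b_{n}.png",cv2.resize(a,None,fx=f,fy=f,interpolation=2))
```

```text
t 6.2 pos [0.531  0.0723 0.1325] port [ 0.5 -0.1] yw -81.39 tilt [-4.9e-03  6.0e-04 -1.0e+00] F [-7.11 -1.17  1.56] g 0.594 j7 -1.74
```

View pics/b_wrist.png

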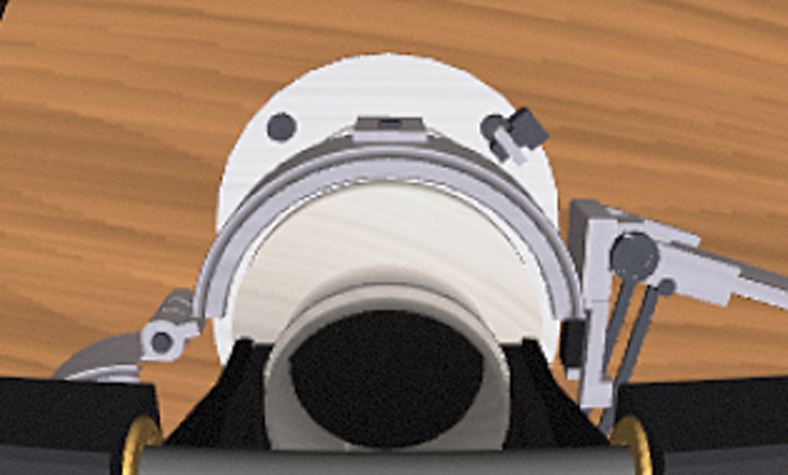

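Call:
{"name": "play_rows", "arguments": {"series": [50, 0, 0, -0.0004, 0, 0, 0, 50, 0, 0, -0.0007, 0, 0, 0, 50, 0, 0, -0.0007, 0, 0, 0, 50, 0, 0, -0.0007, 0, 0, 0]}}

```text
time: 6.58
position: [0.5316, 0.0723, 0.133]
tool_rot: [3.132, 0.236, -0.006]
ft_force: [-5.7, -1.0, -1.0]
grip_width: 0.595
```

Run:
```python
from h import *
s=get_state(); show(s)
d=np.load("b_wrist.npz"); W=lambda x,y:(165+x/2.5,100+y/2.5)
h=wz(d,*W(161,342),.114);l=wz(d,*W(634,255),.116);print(h,l,np.linalg.norm((h-l)[:2]))
v=(l-h)[:2]; a=np.arctan2(v[1],v[0])-np.arctan2(-122,25); print(np.degrees(a))
R=np.array([[np.cos(a),-np.sin(a)],[np.sin(a),np.cos(a)]])
print(h[:2]-R@[0,.06],l[:2]-R@[.025,-.062])
l=wz(d,*W(265,420),.147);r=wz(d,*W(510,420),.147); print("spig sides",(l+r)/2,np.linalg.norm(l-r))
print("foot far edge",wp(wz(d,*W(390,54),.004)), "spigot rim far", wp(wz(d,*W(388,284),.152)),"neck far",wp(wz(d,*W(388,182),.115)),"lip",wp(wz(d,*W(388,181),.112)),wp(wz(d,*W(388,147),.112)))
```

```text
t 6.5833 pos [0.5316 0.0723 0.133 ] port [ 1.1 -0.2] yw -81.39 tilt [-3.6e-03  4.0e-04 -1.0e+00] F [-5.67 -1.05 -1.03] g 0.595 j7 -1.74
[0.52118967 0.13187303 0.114     ] [0.56415504 0.01516803 0.116     ] 0.1243626940950348
8.6307450006496
[0.53019363 0.07255247] [0.53013405 0.0727143 ]
spig sides [0.52676347 0.07230113 0.147     ] 0.05428581691486224
foot far edge [66.76856182 -0.54375095] spigot rim far [30.42122785  0.57871321] neck far [42.60251429  0.49609936] lip [42.17530511  0.48556292] [50.53378613  0.50660947]
```

Call:
{"name": "play_rows", "arguments": {"series": [50, 0.0005, 0, 0, 0, 0, 0, 50, 0.001, 0, 0, 0, 0, 0, 50, 0.001, 0, 0, 0, 0, 0]}}

```text
time: 6.83
position: [0.5318, 0.0723, 0.1331]
tool_rot: [3.132, 0.236, -0.009]
ft_force: [-7.3, -1.6, 2.4]
grip_width: 0.591
```

Run:
```python
from h import *
s=get_state(); show(s)
```

```text
t 6.8333 pos [0.5318 0.0723 0.1331] port [ 1.3 -0.2] yw -81.39 tilt [-5.5e-03  7.0e-04 -1.0e+00] F [-7.26 -1.62  2.36] g 0.591 j7 -1.74
```

Call:
{"name": "play_rows", "arguments": {"series": [50, -0.001, 0, 0.0003, 0, 0, 0, 50, -0.0015, 0, 0.0006, 0, 0, 0, 60, -0.0015, 0, 0.0006, 0, 0, 0, 70, -0.0015, 0, 0.0006, 0, 0, 0, 90, -0.0015, 0, 0.0006, 0, 0, 0, 100, -0.0015, 0, 0.0006, 0, 0, 0, 100, -0.0015, 0, 0.0006, 0, 0, 0, 100, -0.0015, 0, -0.02, 0, 0, 0, 100, -0.0015, 0, -0.05, 0, 0, 0, 100, -0.0015, 0, -0.09, 0, 0, 0]}}

```text
time: 7.67
position: [0.5312, 0.0724, 0.2226]
tool_rot: [-3.132, -0.236, 0.007]
ft_force: [1.7, -0.3, 0.7]
grip_width: 0.974
```

Run:
```python
from h import *
s=get_state(); show(s)
for n,c in(("wrist",(80,270,165,480)),("top",(170,300,240,420)),):
  d=get_image(n); np.savez("c_"+n,**d); a=d["frame"][c[0]:c[1],c[2]:c[3],::-1]; f=2.5 if n=="wrist" else 4.4
  cv2.imwrite(f"pics/c_{n}.png",cv2.resize(a,None,fx=f,fy=f,interpolation=2))
```

```text
t 7.6667 pos [0.5312 0.0724 0.2226] port [ 0.7 -0. ] yw -81.39 tilt [-0.0041 -0.001  -1.    ] F [ 1.66 -0.34  0.67] g 0.974 j7 -1.69
```

View pics/c_wrist.png

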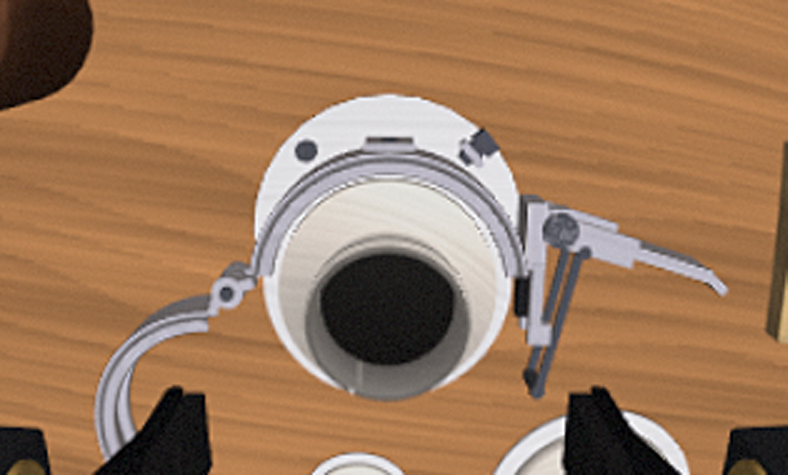

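View pics/c_top.png

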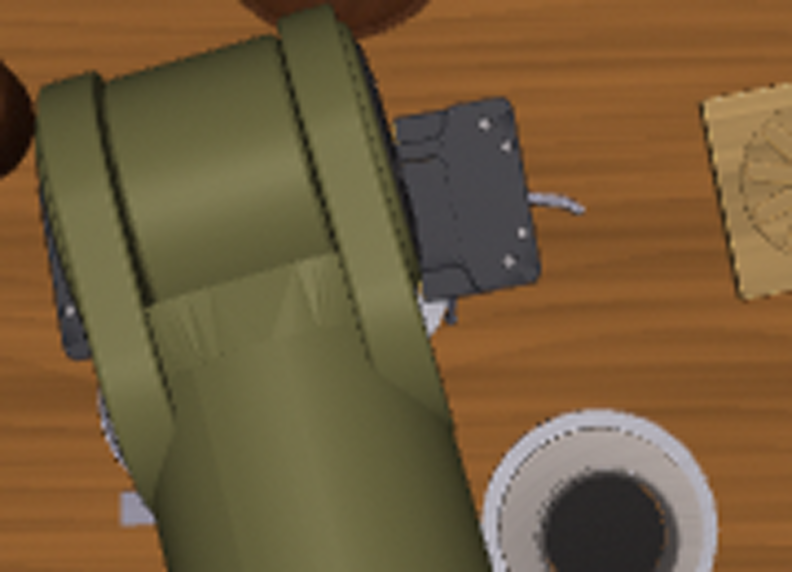

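Run:
```python
from h import *
d=np.load("c_wrist.npz"); W=lambda x,y:(165+x/2.5,80+y/2.5)
h=wz(d,*W(227,293),.114);l=wz(d,*W(561,230),.116)
v=(l-h)[:2]; a=np.arctan2(v[1],v[0])-np.arctan2(-122,25)
R=np.array([[np.cos(a),-np.sin(a)],[np.sin(a),np.cos(a)]])
print(np.linalg.norm(v),np.degrees(a),h[:2]-R@[0,.06],l[:2]-R@[.025,-.062])
for n,p,z in [("rim near",(388,402),.152),("rim far",(385,236),.152),("rim L",(306,325),.152),("rim R",(471,325),.152),("ring out",(390,153),.112),("neck far",(388,182),.115),("foot",(392,96),.005),("flange near",(420,392),.104)]:
  print(n,wp(wz(d,*W(*p),z)).round(1))
# jaw
for n,p in [("jaw outer",(97,415)),("jaw root",(150,318))]: print(n,wp(wz(d,*W(*p),.112)))
s=get_state(); show(s)
```

```text
0.12478182800821953 8.45932244182296 [0.52972072 0.0723467 ] [0.52980525 0.07211495]
rim near [-26.6   0.3]
rim far [29.6  1.4]
rim L [ 0.4 26.7]
rim R [  0.6 -26.2]
ring out [50.6 -0.2]
neck far [40.7  0.4]
foot [66.1 -1.6]
flange near [-44.8 -12.6]
jaw outer [-53.87521116 120.10324414]
jaw root [-11.33130282  91.95304005]
t 7.7667 pos [0.5368 0.0738 0.2302] port [6.4 0.6] yw -81.39 tilt [ 0.012   0.0014 -0.9999] F [ 1.28  0.67 -0.43] g 0.99 j7 -1.69
```

```bash
sed -i 's/P0=np.array(\[.5305,.0723\])/P0=np.array([.5298,.0723])/' h.py
python3 - <<'E'
from h import *
d=get_image("top")
f=cv2.imread("pics/top0.png")
a=f[220:300,255:305]; cv2.imwrite("pics/jaw0.png",cv2.resize(a,None,fx=7,fy=7,interpolation=2))
hsv=cv2.cvtColor(f,cv2.COLOR_BGR2HSV); m=(hsv[...,1]<70)&(hsv[...,2]>90)
m[:, :258]=0; m[:,286:]=0; m[:240]=0; m[275:]=0
pts=[]
for v in range(243,276):
    u=np.where(m[v])[0]
    if len(u): pts.append(wp(onz(d,u[0]-.5,v,.112)))
pts=np.array(pts); print(pts[::4].round(1))
from scipy.optimize import least_squares
r=least_squares(lambda c:np.hypot(*(pts-c[:2]).T)-52,[-20,100],loss="soft_l1"); c=r.x; print(c,abs(r.fun).mean())
v=c-[0,60]; print(np.hypot(*v), "q",np.radians(-90)-np.arctan2(v[1],v[0])+2*np.pi, np.degrees(np.arctan2(v[1],v[0])))
s=get_state(); show(s)
E
```

```text
[[-13.7  98.6]
 [-20.8 108.6]
 [-28.6 114.2]
 [-36.8 117.7]
 [-45.4 119.1]
 [-53.9 120.4]
 [-62.8 119.6]
 [-71.7 118.8]]
[-55.79596774  68.88359137] 0.4947127980868491
56.49874522024352 q 1.7286867255114657 170.9535465279028
t 7.8167 pos [0.5353 0.0733 0.2273] port [5.6 0.2] yw -81.4 tilt [ 0.0078  0.0011 -1.    ] F [-0.12 -0.52 -0.44] g 0.995 j7 -1.69
```

View pics/jaw0.png

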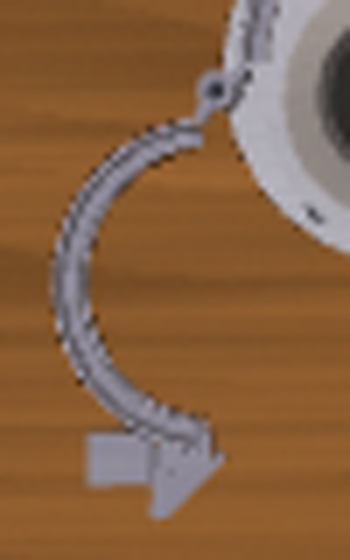

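```bash
cat >> h.py <<'E'
def jawpose(q,gap,z=.099):
    c,s=np.cos(-q),np.sin(-q); C=np.array([0,60])+np.array([c*-52-s*-60,s*-52+c*-60]); n=np.array([-c,-s])
    p=pw(*(C+(9.5+gap)*n)); return [p[0],p[1],z],98.6-np.degrees(q)
E
python3 - <<'E'
from h import *
s=get_state(); show(s); p,y=jawpose(1.7,12,.235); print(p,y,mv(s,p,y))
E
```

```text
t 7.8167 pos [0.5353 0.0733 0.2273] port [5.6 0.2] yw -81.4 tilt [ 0.0078  0.0011 -1.    ] F [-0.12 -0.52 -0.44] g 0.995 j7 -1.69
[np.float64(0.4593053320239585), np.float64(0.20385575158109281), 0.235] 1.1971748277600511 (array([-0.0555, -0.1404, -0.0083]), array([  0.38,  -0.32, -82.6 ]))
```

Call:
{"name": "play_rows", "arguments": {"series": [100, -0.02, 0, -0.008, 0, 0, -7, 60, -0.04, -0.03, -0.008, 0, 0, -14, 0, -0.055, -0.06, -0.008, 0, 0, -21, 0, -0.055, -0.1, -0.008, 0, 0, -28, 0, -0.055, -0.14, -0.008, 0, 0, -35, 0, -0.055, -0.14, -0.008, 0, 0, -42, 0, -0.055, -0.14, -0.008, 0, 0, -49, 0, -0.055, -0.14, -0.008, 0, 0, -56, 0, -0.055, -0.14, -0.008, 0, 0, -63, 0, -0.055, -0.14, -0.008, 0, 0, -70]}}

```text
time: 8.65
position: [0.457, 0.2028, 0.2307]
tool_rot: [-2.424, -1.997, 0.001]
ft_force: [-0.4, 0.1, -0.2]
grip_width: 0.401
```

Call:
{"name": "play_rows", "arguments": {"series": [0, 0, 0, 0, 0, 0, -6, 0, 0, 0, 0, 0, 0, -12, 0, 0, 0, 0, 0, 0, -12.6, 0, 0, 0, 0, 0, 0, -12.6, 0, 0, 0, 0, 0, 0, -12.6, 0, 0, 0, 0, 0, 0, -12.6]}}

```text
time: 9.15
position: [0.4573, 0.2027, 0.2314]
tool_rot: [-2.2, -2.243, 0.0]
ft_force: [0.0, -0.6, -0.1]
grip_width: 0.016
```

Run:
```python
from h import *
s=get_state(); show(s); p,y=jawpose(1.7,12,.099); print(p,y,mv(s,p,y))
d=get_image("wrist"); np.savez("d",**d); cv2.imwrite("pics/d.png",d["frame"][...,::-1])
```

```text
t 9.15 pos [0.4573 0.2027 0.2314] port [-52.2 139.8] yw 1.1 tilt [-1.e-04 -2.e-04 -1.e+00] F [ 0.03 -0.56 -0.13] g 0.016 j7 -0.47
[np.float64(0.4593053320239585), np.float64(0.20385575158109281), 0.099] 1.1971748277600511 (array([0.0011, 0.0021, 0.1324]), array([-0.01,  0.01, -0.1 ]))
```

View pics/d.png

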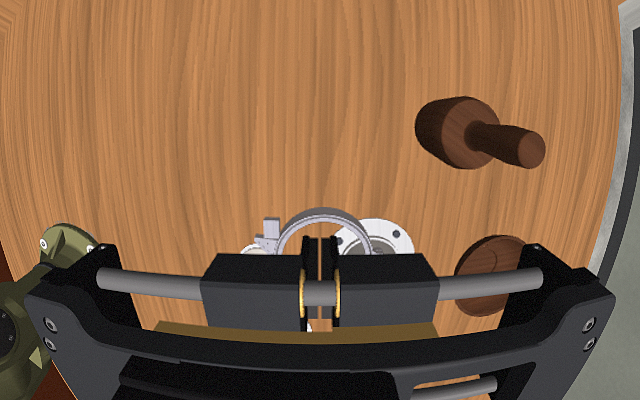

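Run:
```python
from h import *
d=np.load("d.npz")
def wproj(X):
    p=d["R"]@np.array(X)+d["t"]; th=np.arctan2(np.hypot(p[0],p[1]),p[2]); r=np.hypot(p[0],p[1]); return d["cx"]+d["fx"]*th*p[0]/r, d["cy"]+d["fx"]*th*p[1]/r
print("cam",-d["R"].T@d["t"])
for q in (1.6,1.7,1.8):
    p,_=jawpose(q,-9.5,.112); print(q,wproj(p))
p,_=jawpose(1.7,12,.1);print("tcp target",wproj(p), "tcp now", wproj([.4573,.2027,.2314]))
print("port",wproj([*P0,.1]),"hinge",wproj([*pw(0,60),.112]))
a=d["frame"][190:290,240:420,::-1]; cv2.imwrite("pics/dc.png",cv2.resize(a,None,fx=4.4,fy=4.4,interpolation=2))
```

```text
cam [0.4542502  0.28680862 0.39423778]
1.6 (np.float64(317.76073737442385), np.float64(221.6759462848824))
1.7 (np.float64(322.78503277903513), np.float64(215.68889315909053))
1.8 (np.float64(328.4920535744325), np.float64(210.12128197099173))
tcp target (np.float64(322.7315495133577), np.float64(191.01792849166725)) tcp now (np.float64(321.55850970756546), np.float64(253.55466063834237))
port (np.float64(379.9706724585155), np.float64(300.7058647020782)) hinge (np.float64(379.76802773668334), np.float64(261.8790589535488))
```

View pics/dc.png

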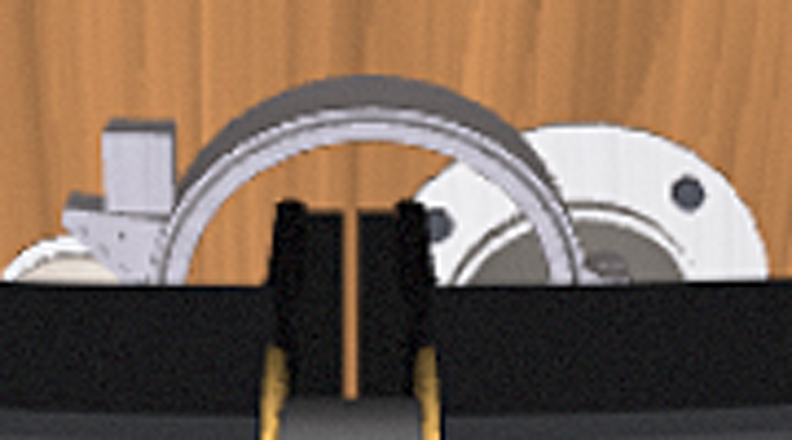

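Call:
{"name": "play_rows", "arguments": {"series": [0, 0.001, 0.002, 0.03, 0, 0, 0, 0, 0.001, 0.002, 0.06, 0, 0, 0, 0, 0.001, 0.002, 0.09, 0, 0, 0, 0, 0.001, 0.002, 0.12, 0, 0, 0, 0, 0.001, 0.002, 0.132, 0, 0, 0, 0, 0.001, 0.002, 0.132, 0, 0, 0, 0, 0.001, 0.002, 0.132, 0, 0, 0]}}

```text
time: 9.78
position: [0.4594, 0.2042, 0.1001]
tool_rot: [-2.198, -2.244, -0.0]
ft_force: [0.3, -0.2, -0.2]
grip_width: 0.009
```

```bash
cat >> h.py <<'E'
def jawrows(q0,qs,gap,corr=(0,0)):
    p0,y0=jawpose(q0,gap); R0=tool(y0)
    for q in qs:
        p,y=jawpose(q,gap); print("q%.2f"%q,R0.inv().apply(np.array(p)-p0).round(4),(R0.inv()*tool(y)).as_rotvec(degrees=True).round(1))
E
python3 - <<'E'
from h import *
s=get_state(); show(s); p,y=jawpose(1.7,12,.099); print(mv(s,p,y)); print(mv(s,*jawpose(1.7,0)))
jawrows(1.7,np.arange(1.6,.6,-.1),0)
jawrows(.7,np.arange(.65,.2,-.05),0)
E
```

```text
t 9.7833 pos [0.4594 0.2042 0.1001] port [-49.8 140.9] yw 1.19 tilt [ 6.e-04 -4.e-04 -1.e+00] F [ 0.28 -0.19 -0.24] g 0.009 j7 -0.61
(array([-0.0003, -0.0002,  0.0011]), array([-0.02, -0.03, -0.01]))
(array([-0.0123, -0.0001,  0.0011]), array([-0.02, -0.03, -0.01]))
q1.60 [-0.0063 -0.0058  0.    ] [ 0.   0.  -5.7]
q1.50 [-0.0131 -0.011   0.    ] [  0.    0.  -11.5]
q1.40 [-0.0205 -0.0155  0.    ] [  0.    0.  -17.2]
q1.30 [-0.0282 -0.0192  0.    ] [  0.    0.  -22.9]
q1.20 [-0.0363 -0.0221  0.    ] [  0.    0.  -28.6]
q1.10 [-0.0446 -0.0242  0.    ] [  0.    0.  -34.4]
q1.00 [-0.0531 -0.0255  0.    ] [  0.    0.  -40.1]
q0.90 [-0.0617 -0.0259  0.    ] [  0.    0.  -45.8]
q0.80 [-0.0703 -0.0255  0.    ] [  0.    0.  -51.6]
q0.70 [-0.0788 -0.0242  0.    ] [  0.    0.  -57.3]
q0.65 [-0.0031 -0.003   0.    ] [ 0.   0.  -2.9]
q0.60 [-0.0063 -0.0058  0.    ] [ 0.   0.  -5.7]
q0.55 [-0.0097 -0.0085  0.    ] [ 0.   0.  -8.6]
q0.50 [-0.0131 -0.011   0.    ] [  0.    0.  -11.5]
q0.45 [-0.0168 -0.0134  0.    ] [  0.    0.  -14.3]
q0.40 [-0.0205 -0.0155  0.    ] [  0.    0.  -17.2]
q0.35 [-0.0243 -0.0175  0.    ] [  0.    0.  -20.1]
q0.30 [-0.0282 -0.0192  0.    ] [  0.    0.  -22.9]
q0.25 [-0.0322 -0.0208  0.    ] [  0.    0.  -25.8]
```

Call:
{"name": "play_rows", "arguments": {"series": [0, -0.006, 0, 0.001, 0, 0, 0, 0, -0.012, 0, 0.001, 0, 0, 0, 0, -0.0183, -0.0058, 0.001, 0, 0, -5.7, 0, -0.0251, -0.011, 0.001, 0, 0, -11.5, 0, -0.0325, -0.0155, 0.001, 0, 0, -17.2, 0, -0.0402, -0.0192, 0.001, 0, 0, -22.9, 0, -0.0483, -0.0221, 0.001, 0, 0, -28.6, 0, -0.0566, -0.0242, 0.001, 0, 0, -34.4, 0, -0.0651, -0.0255, 0.001, 0, 0, -40.1, 0, -0.0651, -0.0255, 0.001, 0, 0, -40.1]}}

```text
time: 10.62
position: [0.4361, 0.1359, 0.0997]
tool_rot: [1.295, 2.859, -0.002]
ft_force: [0.1, -0.1, 0.8]
grip_width: 0.007
```

Run:
```python
from h import *
s=get_state(); show(s); print(mv(s,*jawpose(1.0,0)))
d=get_image("wrist"); np.savez("e",**d); a=d["frame"][120:320,200:520,::-1]; cv2.imwrite("pics/e.png",cv2.resize(a,None,fx=2.5,fy=2.5))
```

```text
t 10.6167 pos [0.4361 0.1359 0.0997] port [-83.2  76.9] yw 41.26 tilt [-3.4e-03  1.0e-04 -1.0e+00] F [ 0.06 -0.07  0.76] g 0.007 j7 0.3
(array([0.0024, 0.0009, 0.0007]), array([ 0.01,  0.2 , -0.04]))
```

View pics/e.png

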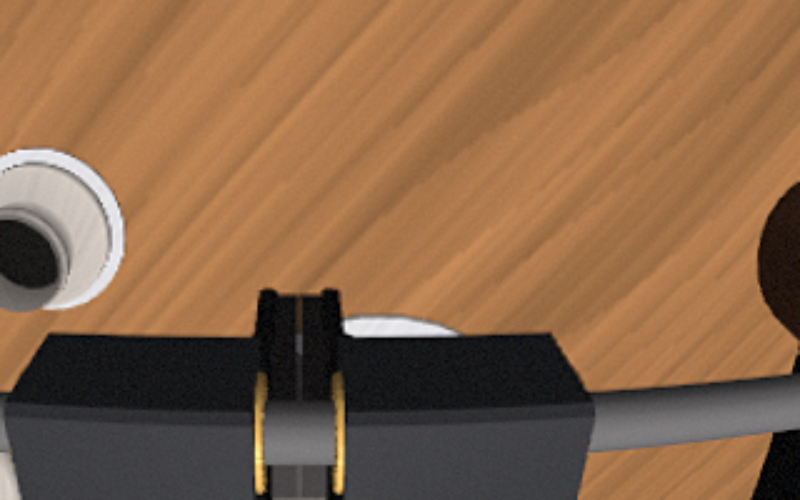

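Call:
{"name": "play_rows", "arguments": {"series": [0, -0.0063, -0.0058, 0, 0, 0, -5.7, 0, -0.0131, -0.011, 0, 0, 0, -11.5, 0, -0.0205, -0.0155, 0, 0, 0, -17.2, 0, -0.0282, -0.0192, 0, 0, 0, -22.9, 0, -0.0363, -0.0221, 0, 0, 0, -28.6, 0, -0.0405, -0.0232, 0, 0, 0, -31.5, 0, -0.0405, -0.0232, 0, 0, 0, -31.5]}}

```text
time: 11.25
position: [0.4453, 0.0918, 0.0992]
tool_rot: [0.474, 3.104, -0.0]
ft_force: [-0.5, -0.1, 0.2]
grip_width: 0.005
```

Run:
```python
from h import *
s=get_state(); show(s); print(mv(s,*jawpose(.45,0)))
d=get_image("scene"); np.savez("f",**d); a=d["frame"][130:250,240:400,::-1]; cv2.imwrite("pics/f.png",cv2.resize(a,None,fx=5,fy=5))
```

```text
t 11.25 pos [0.4453 0.0918 0.0992] port [-80.7  31.9] yw 72.62 tilt [-1.1e-03 -1.0e-04 -1.0e+00] F [-0.53 -0.15  0.24] g 0.005 j7 0.96
(array([0.0011, 0.0004, 0.0002]), array([-0.  ,  0.06, -0.19]))
```

View pics/f.png

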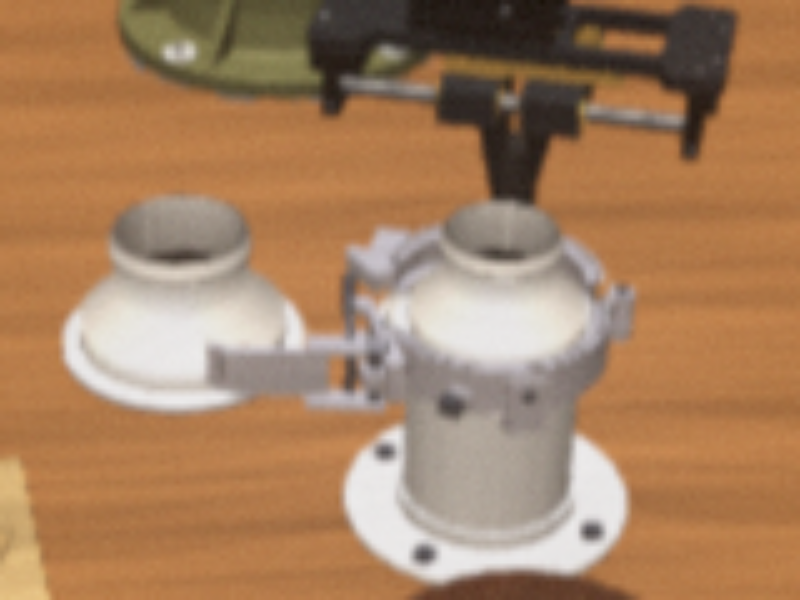

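Call:
{"name": "play_rows", "arguments": {"series": [0, -0.0031, -0.003, 0, 0, 0, -2.9, 0, -0.0063, -0.0058, 0, 0, 0, -5.7, 0, -0.0097, -0.0085, 0, 0, 0, -8.6, 0, -0.0131, -0.011, 0, 0, 0, -11.5, 0, -0.0131, -0.011, 0, 0, 0, -11.5, 0, -0.0131, -0.011, 0, 0, 0, -11.5]}}

```text
time: 11.8
position: [0.4532, 0.0787, 0.0987]
tool_rot: [-0.161, -3.137, 0.0]
ft_force: [-2.2, 0.6, 0.9]
grip_width: 0.008
```

Run:
```python
from h import *
s=get_state(); show(s); print(mv(s,*jawpose(.25,0)))
jawrows(.25,np.arange(.22,0,-.03),0)
```

```text
t 11.8 pos [0.4532 0.0787 0.0987] port [-74.8  17.8] yw 84.13 tilt [ 9.e-04 -1.e-04 -1.e+00] F [-2.24  0.61  0.9 ] g 0.008 j7 1.17
(array([-0.0005, -0.0006, -0.0003]), array([-0.01, -0.05, -0.14]))
q0.22 [-0.0018 -0.0018  0.    ] [ 0.   0.  -1.7]
q0.19 [-0.0037 -0.0036  0.    ] [ 0.   0.  -3.4]
q0.16 [-0.0056 -0.0053  0.    ] [ 0.   0.  -5.2]
q0.13 [-0.0076 -0.0069  0.    ] [ 0.   0.  -6.9]
q0.10 [-0.0097 -0.0085  0.    ] [ 0.   0.  -8.6]
q0.07 [-0.0117 -0.01    0.    ] [  0.    0.  -10.3]
q0.04 [-0.0139 -0.0115  0.    ] [  0.   0. -12.]
q0.01 [-0.016  -0.0129  0.    ] [  0.    0.  -13.8]
```

Call:
{"name": "play_rows", "arguments": {"series": [0, -0.0018, -0.0018, 0, 0, 0, -1.7, 0, -0.0037, -0.0036, 0, 0, 0, -3.4, 0, -0.0056, -0.0053, 0, 0, 0, -5.2, 0, -0.0076, -0.0069, 0, 0, 0, -6.9, 0, -0.0076, -0.0069, 0, 0, 0, -6.9]}}

```text
time: 12.22
position: [0.4608, 0.0702, 0.0987]
tool_rot: [-0.03, 3.141, -0.001]
ft_force: [-1.2, -1.5, 0.1]
grip_width: 0.006
```

Run:
```python
from h import *
s=get_state(); show(s); print(mv(s,*jawpose(.13,0)))
d=get_image("scene"); a=d["frame"][160:240,240:400,::-1]; cv2.imwrite("pics/g.png",cv2.resize(a,None,fx=5,fy=5))
```

```text
t 12.2167 pos [0.4608 0.0702 0.0987] port [-68.5   8.2] yw 91.09 tilt [-4.e-04 -7.e-04 -1.e+00] F [-1.19 -1.5   0.11] g 0.006 j7 1.3
(array([ 0.0003,  0.0002, -0.0003]), array([-0.04,  0.02, -0.06]))
```

View pics/g.png

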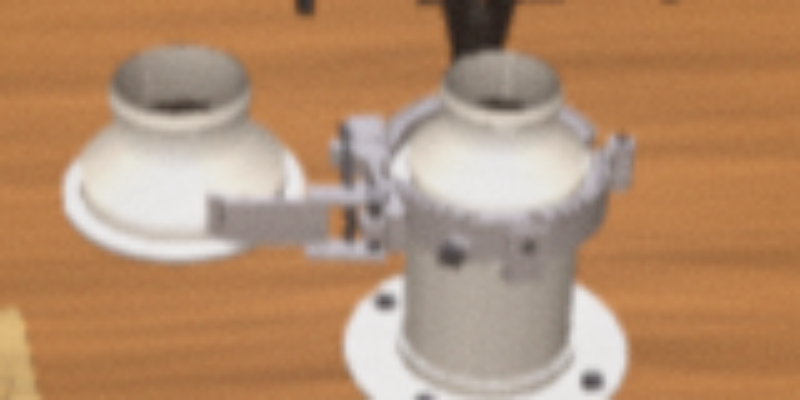

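Call:
{"name": "play_rows", "arguments": {"series": [0, -0.001, -0.001, 0, 0, 0, -0.9, 0, -0.002, -0.0018, 0, 0, 0, -1.7, 0, -0.003, -0.0026, 0, 0, 0, -2.6, 0, -0.0039, -0.0034, 0, 0, 0, -3.4, 0, -0.0039, -0.0034, 0, 0, 0, -3.4, 0, -0.0039, -0.0034, 0, 0, 0, -3.4]}}

```text
time: 12.77
position: [0.4646, 0.0668, 0.0986]
tool_rot: [0.125, -3.139, 0.001]
ft_force: [-1.7, -2.2, 1.1]
grip_width: 0.004
```

Run:
```python
from h import *
s=get_state(); show(s); print(mv(s,*jawpose(.07,0)))
```

```text
t 12.7667 pos [0.4646 0.0668 0.0986] port [-65.3   4.3] yw 94.57 tilt [ 1.e-04 -4.e-04 -1.e+00] F [-1.74 -2.23  1.14] g 0.004 j7 1.35
(array([ 0.0003,  0.0001, -0.0004]), array([-0.02, -0.  , -0.02]))
```

Call:
{"name": "play_rows", "arguments": {"series": [0, -0.0005, -0.0004, 0, 0, 0, -0.4, 0, -0.001, -0.0008, 0, 0, 0, -0.8, 0, -0.0015, -0.0012, 0, 0, 0, -1.2, 0, -0.0015, -0.0012, 0, 0, 0, -1.2]}}

```text
time: 13.1
position: [0.4657, 0.0659, 0.0985]
tool_rot: [0.159, -3.136, 0.001]
ft_force: [-3.6, -2.1, 2.9]
grip_width: 0.006
```

Run:
```python
from h import *
s=get_state(); show(s)
d=get_image("scene"); a=d["frame"][160:240,240:400,::-1]; cv2.imwrite("pics/g2.png",cv2.resize(a,None,fx=5,fy=5,interpolation=2))
```

```text
t 13.1 pos [0.4657 0.0659 0.0985] port [-64.3   3.2] yw 95.82 tilt [ 1.3e-03 -3.0e-04 -1.0e+00] F [-3.57 -2.12  2.88] g 0.006 j7 1.38
```

View pics/g2.png

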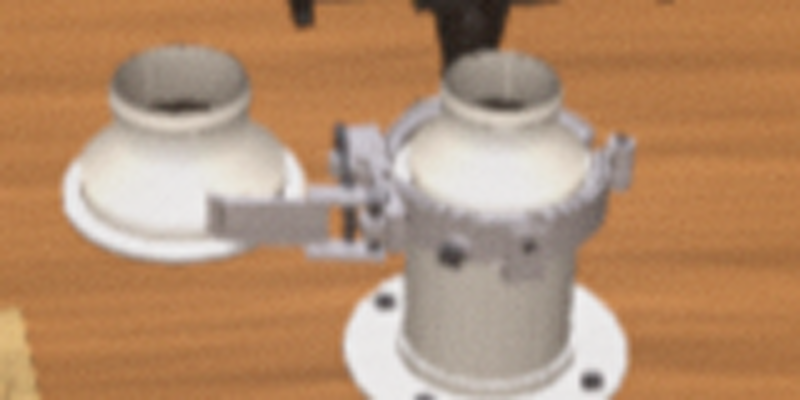

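Call:
{"name": "play_rows", "arguments": {"series": [0, -0.0005, -0.0004, 0, 0, 0, -0.4, 0, -0.001, -0.0008, 0, 0, 0, -0.8, 0, -0.001, -0.0008, 0, 0, 0, -0.8]}}

```text
time: 13.4
position: [0.4659, 0.0655, 0.0985]
tool_rot: [0.181, -3.133, 0.0]
ft_force: [-7.5, -1.7, 6.3]
grip_width: 0.004
```

Run:
```python
from h import *
s=get_state(); show(s)
d=get_image("scene"); np.savez("sc",**d);a=d["frame"][172:212,290:350,::-1]; cv2.imwrite("pics/g3.png",cv2.resize(a,None,fx=13,fy=13,interpolation=2))
for z in (.095,.108): 
  for u,v in((308,187),(308,181),(308,192)): print(wp(onz(d,u,v,z)).round(1))
for X in ((-42,-63),(-23,-65),(-42,-76)): print(X,[tuple(np.round(proj(d,[*pw(*X),z]),1)) for z in (.09,.11)])
```

```text
t 13.4 pos [0.4659 0.0655 0.0985] port [-64.2   2.8] yw 96.62 tilt [ 0.0032  0.     -1.    ] F [-7.5  -1.75  6.29] g 0.004 j7 1.39
[-56.2 -58.4]
[-82.5 -52.5]
[-35.2 -63.1]
[-36.3 -63. ]
[-62.  -57.2]
[-15.8 -67.6]
(-42, -63) [(np.float64(307.4), np.float64(192.2)), (np.float64(307.5), np.float64(185.0))]
(-23, -65) [(np.float64(308.4), np.float64(196.7)), (np.float64(308.4), np.float64(189.4))]
(-42, -76) [(np.float64(302.0), np.float64(192.9)), (np.float64(302.0), np.float64(185.6))]
```

View pics/g3.png

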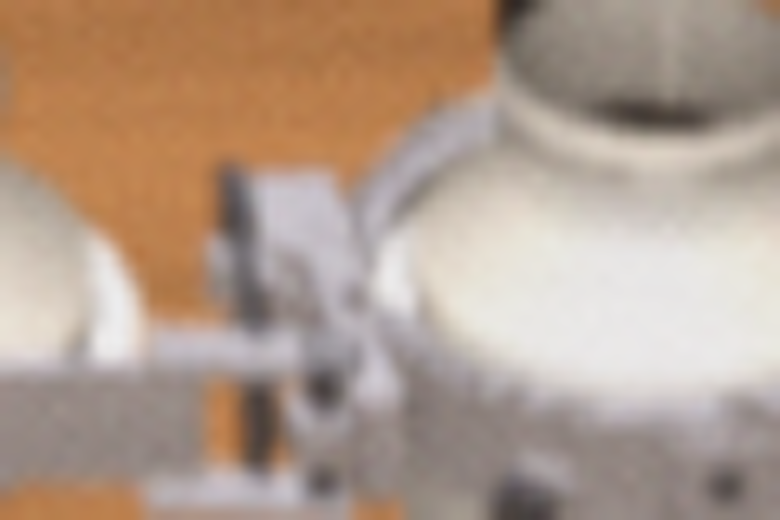

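```bash
cat >> h.py <<'E'
def levpose(v,gap,z=.096,r=50):
    th=.70-v; P=np.array([25,-62])+r*np.array([np.cos(th),np.sin(th)]); t=np.array([-np.sin(th),np.cos(th)])
    p=pw(*(P-(12+gap)*t)); return [p[0],p[1],z],8.6+np.degrees(th)
E
python3 - <<'E'
from h import *
s=get_state(); show(s); p,y=levpose(2.55,15,.235);print(p,y)
R0=Ro.from_rotvec(s["tool_rot"]); print(R0.inv().apply(np.array(p)-s["position"]))
E
```

```text
t 13.45 pos [0.4659 0.0655 0.0985] port [-64.2   2.9] yw 96.61 tilt [ 3.1e-03 -1.0e-04 -1.0e+00] F [-6.72 -1.49  6.37] g 0.004 j7 1.39
[np.float64(0.5305774591721205), np.float64(-0.031372216761464775), 0.235] -97.3971920992023
[-0.05266167 -0.10370517 -0.13668459]
```

Call:
{"name": "play_rows", "arguments": {"series": [0, 0.003, 0.001, 0, 0, 0, 0, 0, 0.01, 0.001, 0, 0, 0, 0, 0, 0.018, 0.001, 0, 0, 0, 0, 0, 0.018, 0.001, -0.03, 0, 0, 0, 0, 0.018, 0.001, -0.065, 0, 0, 0, 0, 0.018, 0.001, -0.1, 0, 0, 7, 0, 0.018, 0.001, -0.137, 0, 0, 14, 0, 0.018, 0.001, -0.137, 0, 0, 21, 0, 0.018, 0.001, -0.137, 0, 0, 28, 0, 0.018, 0.001, -0.137, 0, 0, 35]}}

```text
time: 14.28
position: [0.4503, 0.065, 0.2366]
tool_rot: [0.777, 3.039, 0.0]
ft_force: [-0.4, -0.4, -0.5]
grip_width: 0.009
```

Run:
```python
from h import *
s=get_state(); show(s); p,y=levpose(2.55,15,.235);print(p,y)
R0=Ro.from_rotvec(s["tool_rot"]); print(R0.inv().apply(np.array(p)-s["position"]))
```

```text
t 14.2833 pos [0.4503 0.065  0.2366] port [-79.7   4.7] yw 61.3 tilt [-0.0042  0.0013 -1.    ] F [-0.41 -0.44 -0.52] g 0.009 j7 1.01
[np.float64(0.5305774591721205), np.float64(-0.031372216761464775), 0.235] -97.3971920992023
[-0.11665412 -0.04599832  0.00198564]
```

Call:
{"name": "play_rows", "arguments": {"series": [0, -0.012, -0.005, 0, 0, 0, 7, 0, -0.024, -0.01, 0, 0, 0, 14, 0, -0.036, -0.015, 0, 0, 0, 21, 0, -0.048, -0.02, 0, 0, 0, 28, 0, -0.06, -0.025, 0, 0, 0, 35, 0, -0.072, -0.03, 0, 0, 0, 42, 0, -0.084, -0.035, 0, 0, 0, 49, 0, -0.096, -0.04, 0, 0, 0, 56, 0, -0.108, -0.045, 0, 0, 0, 63, 0, -0.117, -0.046, 0, 0, 0, 70]}}

```text
time: 15.12
position: [0.5313, -0.0328, 0.2357]
tool_rot: [2.384, 2.044, 0.003]
ft_force: [0.4, -0.0, 0.3]
grip_width: 0.003
```

Call:
{"name": "play_rows", "arguments": {"series": [0, 0, 0, 0, 0, 0, 7, 0, 0, 0, 0, 0, 0, 14, 0, 0, 0, 0, 0, 0, 21, 0, 0, 0, 0, 0, 0, 28, 0, 0, 0, 0, 0, 0, 35, 0, 0, 0, 0, 0, 0, 42, 0, 0, 0, 0, 0, 0, 49, 0, 0, 0, 0, 0, 0, 56, 0, 0, 0, 0, 0, 0, 63, 0, 0, 0, 0, 0, 0, 70]}}

```text
time: 15.95
position: [0.5309, -0.0311, 0.236]
tool_rot: [-3.126, -0.309, -0.004]
ft_force: [-0.8, -0.2, 0.1]
grip_width: 0.002
```

Call:
{"name": "play_rows", "arguments": {"series": [0, 0, 0, 0, 0, 0, 7, 0, 0, 0, 0, 0, 0, 14, 0, 0, 0, 0, 0, 0, 18.6, 0, 0, 0, 0, 0, 0, 18.6, 0, 0, 0, 0, 0, 0, 18.6]}}

```text
time: 16.37
position: [0.5306, -0.0314, 0.2359]
tool_rot: [-3.136, 0.187, -0.003]
ft_force: [0.1, 0.3, 0.9]
grip_width: 0.003
```

Run:
```python
from h import *
s=get_state(); show(s); p,y=levpose(2.55,15,.096);print(p,y,mv(s,p,y))
d=get_image("wrist"); np.savez("i",**d); a=d["frame"][80:280,180:500,::-1]; cv2.imwrite("pics/i.png",cv2.resize(a,None,fx=2.5,fy=2.5,interpolation=2))
```

```text
t 16.3667 pos [ 0.5306 -0.0314  0.2359] port [ -14.7 -102.6] yw -96.83 tilt [ 1.6e-03 -3.0e-04 -1.0e+00] F [0.15 0.27 0.94] g 0.003 j7 -1.76
[np.float64(0.5305774591721205), np.float64(-0.031372216761464775), 0.096] -97.3971920992023 (array([-2.000e-04,  1.000e-04,  1.399e-01]), array([-0.02, -0.09,  0.57]))
```

View pics/i.png

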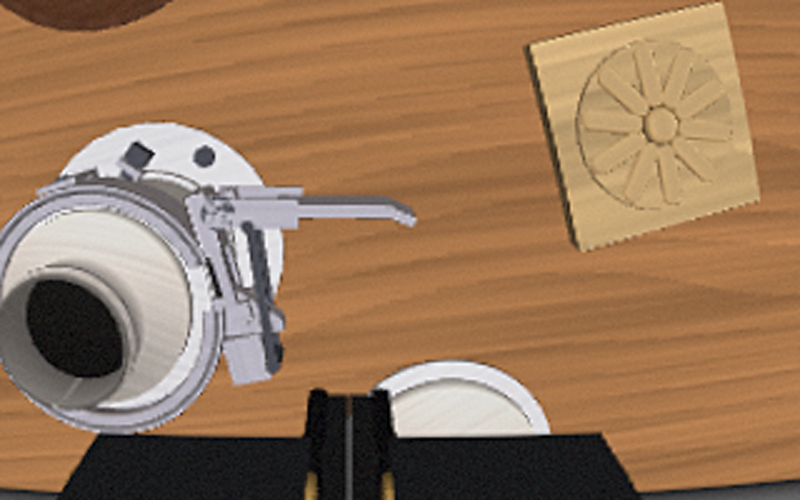

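Run:
```python
from h import *
d=np.load("i.npz"); W=lambda x,y:(180+x/2.5,80+y/2.5)
for n,p,z in (("pin",(218,208),.116),("h far edge top",(300,196),.112),("h near edge top",(390,203),.112),("h 300",(300,202),.112),("bar",(275,350),.112),("nose",(278,312),.112)):
  q=wp(wz(d,*W(*p),z)); v=q-[25,-62]; print(n,q.round(1),np.hypot(*v).round(1),np.degrees(np.arctan2(v[1],v[0])).round(1))
```

```text
pin [ 26.3 -62.5] 1.4 -20.7
h far edge top [ 21.7 -93. ] 31.2 -96.1
h near edge top [  10.2 -124.9] 64.6 -103.3
h 300 [ 19.5 -92.4] 30.9 -100.3
bar [-34.9 -66. ] 60.1 -176.2
nose [-20.  -71.8] 46.1 -167.7
```

Call:
{"name": "play_rows", "arguments": {"series": [0, 0, 0, 0.03, 0, 0, 0, 0, 0, 0, 0.06, 0, 0, 0, 0, 0, 0, 0.1, 0, 0, 0, 0, 0, 0, 0.14, 0, 0, 0, 0, 0, 0, 0.14, 0, 0, 0, 0, 0, 0, 0.14, 0, 0, 0, 0, 0, 0, 0.14, 0, 0, 0]}}

```text
time: 17.0
position: [0.5318, -0.0315, 0.0977]
tool_rot: [-3.135, 0.19, -0.004]
ft_force: [0.8, 0.4, 0.2]
grip_width: 0.002
```

```bash
cat >> h.py <<'E'
def levrows(v0,vs):
    p0,y0=levpose(v0,0); R0=tool(y0)
    for q in vs:
        p,y=levpose(q,0); print("v%.2f"%q,R0.inv().apply(np.array(p)-p0).round(4),(R0.inv()*tool(y)).as_rotvec(degrees=True).round(1))
E
python3 - <<'E'
from h import *
s=get_state(); show(s); print(mv(s,*levpose(2.55,0)))
levrows(2.55,2.55-.1*np.arange(1,11))
E
```

```text
t 17.0 pos [ 0.5318 -0.0315  0.0977] port [ -13.5 -102.9] yw -96.95 tilt [ 2.8e-03 -6.0e-04 -1.0e+00] F [0.76 0.35 0.21] g 0.002 j7 -1.86
(array([0.0137, 0.0002, 0.0017]), array([-0.03, -0.16,  0.45]))
v2.45 [0.0051 0.0009 0.    ] [ 0.   0.  -5.7]
v2.35 [0.0102 0.0014 0.    ] [  0.    0.  -11.5]
v2.25 [0.0153 0.0013 0.    ] [  0.    0.  -17.2]
v2.15 [0.0204 0.0007 0.    ] [  0.    0.  -22.9]
v2.05 [ 0.0254 -0.0004  0.    ] [  0.    0.  -28.6]
v1.95 [ 0.0303 -0.002   0.    ] [  0.    0.  -34.4]
v1.85 [ 0.035 -0.004  0.   ] [  0.    0.  -40.1]
v1.75 [ 0.0395 -0.0066  0.    ] [  0.    0.  -45.8]
v1.65 [ 0.0437 -0.0095  0.    ] [  0.    0.  -51.6]
v1.55 [ 0.0476 -0.0129  0.    ] [  0.    0.  -57.3]
```

Approach and push to about 2.15.

Call:
{"name": "play_rows", "arguments": {"series": [0, 0.007, 0, 0.001, 0, 0, 0, 0, 0.014, 0, 0.001, 0, 0, 0, 0, 0.019, 0.0009, 0.001, 0, 0, -5.7, 0, 0.0242, 0.0014, 0.001, 0, 0, -11.5, 0, 0.0293, 0.0013, 0.001, 0, 0, -17.2, 0, 0.0344, 0.0007, 0.001, 0, 0, -22.9, 0, 0.0344, 0.0007, 0.001, 0, 0, -22.9]}}

```text
time: 17.58
position: [0.5664, -0.0372, 0.0961]
tool_rot: [3.111, 0.437, 0.004]
ft_force: [0.4, 0.0, -0.4]
grip_width: 0.005
```

Run:
```python
from h import *
s=get_state(); show(s); print(mv(s,*levpose(2.15,0)))
d=get_image("wrist"); np.savez("j",**d); a=d["frame"][80:280,180:500,::-1]; cv2.imwrite("pics/j.png",cv2.resize(a,None,fx=2.5,fy=2.5,interpolation=2))
```

```text
t 17.5833 pos [ 0.5664 -0.0372  0.0961] port [  19.8 -113.8] yw -74.01 tilt [ 2.4e-03  7.0e-04 -1.0e+00] F [ 0.42  0.03 -0.4 ] g 0.005 j7 -1.52
(array([-0.0006, -0.0008,  0.0001]), array([ 0.04, -0.14,  0.47]))
```

View pics/j.png

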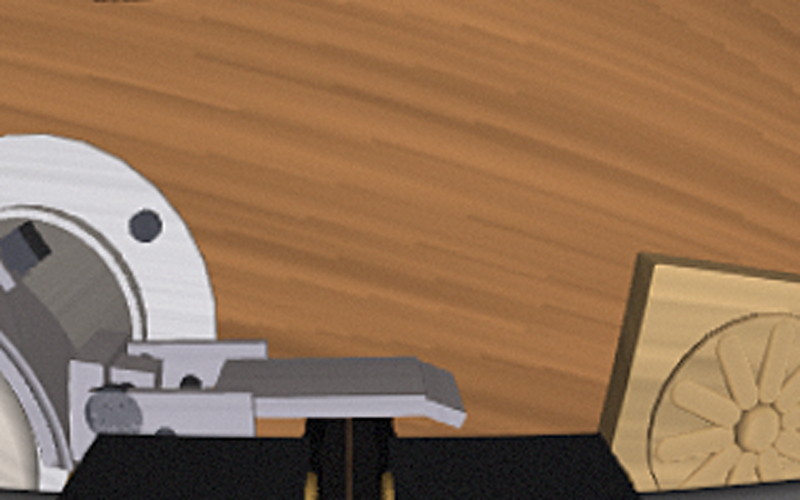

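Call:
{"name": "play_rows", "arguments": {"series": [0, 0.0051, 0.0009, 0, 0, 0, -5.7, 0, 0.0102, 0.0014, 0, 0, 0, -11.5, 0, 0.0153, 0.0013, 0, 0, 0, -17.2, 0, 0.0204, 0.0007, 0, 0, 0, -22.9, 0, 0.0254, -0.0004, 0, 0, 0, -28.6, 0, 0.0303, -0.002, 0, 0, 0, -34.4, 0, 0.035, -0.004, 0, 0, 0, -40.1, 0, 0.0395, -0.0066, 0, 0, 0, -45.8, 0, 0.0395, -0.0066, 0, 0, 0, -45.8, 0, 0.0395, -0.0066, 0, 0, 0, -45.8]}}

```text
time: 18.47
position: [0.6014, -0.0209, 0.0953]
tool_rot: [2.7, 1.602, 0.001]
ft_force: [-0.3, -3.6, 2.3]
grip_width: 0.009
```

Run:
```python
from h import *
s=get_state(); show(s); print(mv(s,*levpose(1.35,0)))
d=get_image("scene"); a=d["frame"][160:240,260:380,::-1]; cv2.imwrite("pics/k.png",cv2.resize(a,None,fx=6.6,fy=6.6,interpolation=2))
```

```text
t 18.4667 pos [ 0.6014 -0.0209  0.0953] port [  56.9 -102.9] yw -28.62 tilt [-6.0e-04  2.1e-03 -1.0e+00] F [-0.28 -3.59  2.31] g 0.009 j7 -0.85
(array([ 0.0013, -0.0001, -0.0007]), array([0.12, 0.03, 0.02]))
```

View pics/k.png

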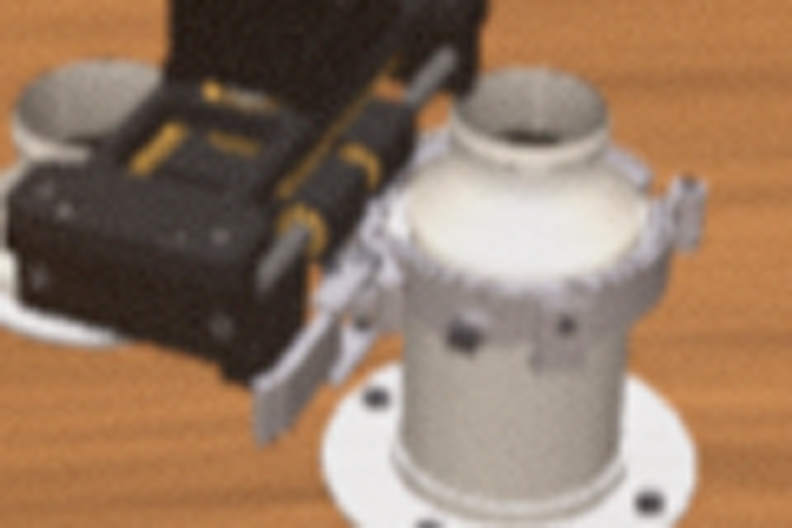

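Call:
{"name": "play_rows", "arguments": {"series": [0, 0.003, 0.0006, 0, 0, 0, -2.9, 0, 0.0055, 0.0009, 0, 0, 0, -5.7, 0, 0.0082, 0.0012, 0, 0, 0, -8.6, 0, 0.0108, 0.0014, 0, 0, 0, -11.5, 0, 0.0135, 0.0014, 0, 0, 0, -14.3, 0, 0.0162, 0.0013, 0, 0, 0, -17.2, 0, 0.0187, 0.001, 0, 0, 0, -20, 0, 0.0213, 0.0007, 0, 0, 0, -22.9, 0, 0.0213, 0.0007, 0, 0, 0, -22.9]}}

```text
time: 19.27
position: [0.6118, -0.0036, 0.0952]
tool_rot: [2.324, 2.109, -0.003]
ft_force: [-1.1, -6.0, 3.5]
grip_width: 0.007
```

Run:
```python
from h import *
s=get_state(); show(s); print(mv(s,*levpose(.95,0)))
R=Ro.from_rotvec(s["tool_rot"]);print("tool F",R.inv().apply(s["ft_force"]))
```

```text
t 19.2667 pos [ 0.6118 -0.0036  0.0952] port [ 69.7 -87.4] yw -5.57 tilt [-0.0036  0.0013 -1.    ] F [-1.11 -6.01  3.49] g 0.007 j7 -0.53
(array([ 0.0015,  0.0004, -0.0008]), array([0.07, 0.21, 0.16]))
tool F [-6.10337162 -0.51734617 -3.46740914]
```

Call:
{"name": "play_rows", "arguments": {"series": [0, 0.003, 0.0006, 0, 0, 0, -2.9, 0, 0.0058, 0.0009, 0, 0, 0, -5.7, 0, 0.0086, 0.0012, 0, 0, 0, -8.6, 0, 0.0112, 0.0014, 0, 0, 0, -11.5, 0, 0.0139, 0.0014, 0, 0, 0, -14.3, 0, 0.0166, 0.0013, 0, 0, 0, -17.2, 0, 0.0191, 0.001, 0, 0, 0, -20, 0, 0.0217, 0.0007, 0, 0, 0, -22.9, 0, 0.0217, 0.0007, 0, 0, 0, -22.9]}}

```text
time: 20.02
position: [0.6144, 0.0181, 0.0951]
tool_rot: [1.859, 2.529, -0.004]
ft_force: [0.4, -5.5, 3.5]
grip_width: 0.004
```

Run:
```python
from h import *
s=get_state(); show(s); print(mv(s,*levpose(.55,0)))
R=Ro.from_rotvec(s["tool_rot"]);print("tool F",R.inv().apply(s["ft_force"]))
d=get_image("scene"); a=d["frame"][160:240,260:380,::-1]; cv2.imwrite("pics/l.png",cv2.resize(a,None,fx=6.6,fy=6.6,interpolation=2))
```

```text
t 20.0167 pos [0.6144 0.0181 0.0951] port [ 75.6 -66.3] yw 17.34 tilt [-3.7e-03 -4.0e-04 -1.0e+00] F [ 0.42 -5.49  3.52] g 0.004 j7 -0.2
(array([-0.0002,  0.0006, -0.0009]), array([-0.03,  0.21,  0.15]))
tool F [-5.38368271 -1.23593338 -3.49453172]
```

View pics/l.png

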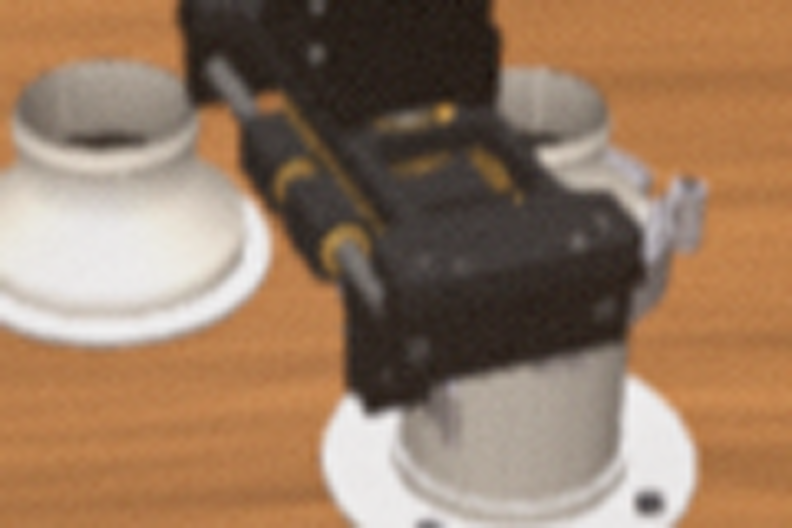

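Call:
{"name": "play_rows", "arguments": {"series": [0, 0.0026, 0.0005, -0.001, 0, 0, -2.9, 0, 0.0051, 0.0009, -0.002, 0, 0, -5.7, 0, 0.0077, 0.0012, -0.002, 0, 0, -8.6, 0, 0.0102, 0.0014, -0.002, 0, 0, -11.5, 0, 0.0128, 0.0014, -0.002, 0, 0, -14.3, 0, 0.0153, 0.0013, -0.002, 0, 0, -17.2, 0, 0.0153, 0.0013, -0.002, 0, 0, -17.2, 0, 0.0153, 0.0013, -0.002, 0, 0, -17.2]}}

```text
time: 20.73
position: [0.6105, 0.0352, 0.0964]
tool_rot: [-1.463, -2.78, 0.0]
ft_force: [0.4, -2.5, -1.2]
grip_width: -0.001
```

Run:
```python
from h import *
s=get_state(); show(s); print(mv(s,*levpose(.25,0)))
R=Ro.from_rotvec(s["tool_rot"]);print("tool F",R.inv().apply(s["ft_force"]))
```

```text
t 20.7333 pos [0.6105 0.0352 0.0964] port [ 74.2 -48.7] yw 34.51 tilt [ 0.e+00 -2.e-04 -1.e+00] F [ 0.39 -2.51 -1.22] g -0.001 j7 0.04
(array([-0.0026, -0.0001,  0.0004]), array([-0.01, -0.  ,  0.12]))
tool F [-2.29218737 -1.09839629  1.21540869]
```

Call:
{"name": "play_rows", "arguments": {"series": [0, 0.001, 0, 0, 0, 0, -1, 0, 0.002, 0, 0, 0, 0, -2, 0, 0.003, 0, 0, 0, 0, -3, 0, 0.004, 0, 0, 0, 0, -4, 0, 0.004, 0, 0, 0, 0, -4]}}

```text
time: 21.15
position: [0.6104, 0.0366, 0.0966]
tool_rot: [1.36, 2.827, -0.0]
ft_force: [5.2, -5.9, -4.3]
grip_width: 0.003
```

Run:
```python
from h import *
s=get_state(); show(s); print(mv(s,*levpose(.15,0)))
R=Ro.from_rotvec(s["tool_rot"]);print("tool F",R.inv().apply(s["ft_force"]))
```

```text
t 21.15 pos [0.6104 0.0366 0.0966] port [ 74.4 -47.3] yw 38.62 tilt [-0.0042  0.0018 -1.    ] F [ 5.2  -5.92 -4.3 ] g 0.003 j7 0.1
(array([0.0013, 0.0002, 0.0006]), array([ 0.1 ,  0.24, -1.49]))
tool F [-7.85475906  0.36235937  4.33584718]
```

Call:
{"name": "play_rows", "arguments": {"series": [0, 0.0005, 0, 0, 0, 0, -0.5, 0, 0.001, 0, 0, 0, 0, -1, 0, 0.001, 0, 0, 0, 0, -1]}}

```text
time: 21.4
position: [0.6105, 0.0368, 0.0966]
tool_rot: [1.336, 2.837, -0.0]
ft_force: [7.4, -6.3, -4.8]
grip_width: 0.0
```

Run:
```python
from h import *
s=get_state(); show(s)
R=Ro.from_rotvec(s["tool_rot"]);print("tool F",R.inv().apply(s["ft_force"]))
d=get_image("wrist"); np.savez("m",**d); a=d["frame"][80:280,180:500,::-1]; cv2.imwrite("pics/m.png",cv2.resize(a,None,fx=2.5,fy=2.5,interpolation=2))
d=get_image("scene"); a=d["frame"][160:240,260:380,::-1]; cv2.imwrite("pics/n.png",cv2.resize(a,None,fx=6.6,fy=6.6,interpolation=2))
```

```text
t 21.4 pos [0.6105 0.0368 0.0966] port [ 74.4 -47.2] yw 39.56 tilt [-0.0052  0.0024 -1.    ] F [ 7.4  -6.33 -4.84] g 0.0 j7 0.11
tool F [-9.5661164   1.66485288  4.89126427]
```

View pics/m.png

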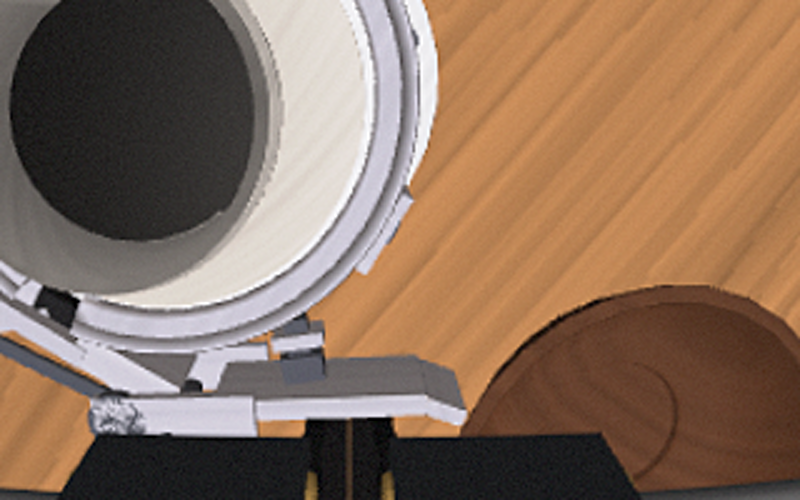

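View pics/n.png

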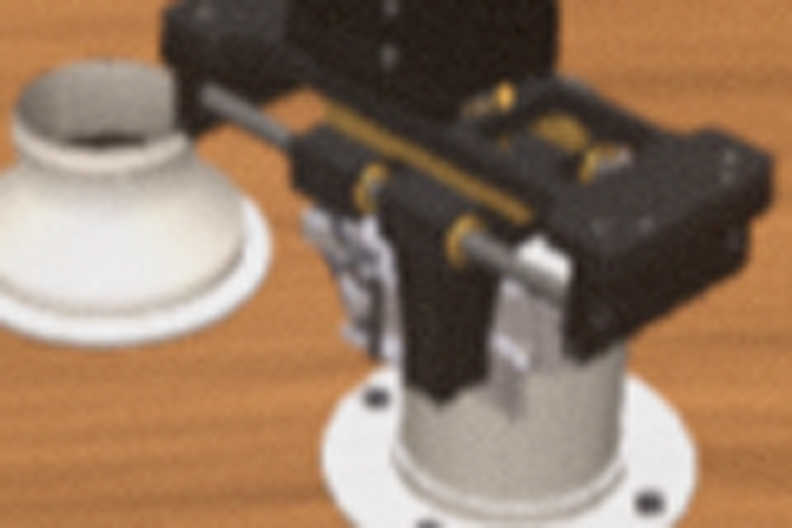

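Call:
{"name": "play_rows", "arguments": {"series": [0, 0.0005, 0, 0, 0, 0, 0, 0, 0.001, 0, 0, 0, 0, 0, 0, 0.0015, 0, 0, 0, 0, 0, 0, 0.0015, 0, 0, 0, 0, 0]}}

```text
time: 21.83
position: [0.6103, 0.0369, 0.0967]
tool_rot: [1.337, 2.834, -0.001]
ft_force: [8.5, -7.9, -6.2]
grip_width: 0.004
```

Run:
```python
from h import *
s=get_state(); show(s)
R=Ro.from_rotvec(s["tool_rot"]);print("tool F",R.inv().apply(s["ft_force"]))
```

```text
t 21.8333 pos [0.6103 0.0369 0.0967] port [ 74.3 -47. ] yw 39.49 tilt [-0.007   0.0029 -1.    ] F [ 8.51 -7.95 -6.18] g 0.004 j7 0.11
tool F [-11.50152786   1.49713386   6.26835148]
```

Call:
{"name": "play_rows", "arguments": {"series": [0, 0.0006, 0, 0.0005, 0, 0, 0, 0, 0.0012, 0, 0.001, 0, 0, 0, 0, 0.002, 0, 0.001, 0, 0, 0, 0, 0.002, 0, 0.001, 0, 0, 0]}}

```text
time: 22.17
position: [0.6103, 0.037, 0.0966]
tool_rot: [1.338, 2.831, -0.002]
ft_force: [9.8, -9.5, -2.8]
grip_width: 0.009
```

Run:
```python
from h import *
s=get_state(); show(s)
R=Ro.from_rotvec(s["tool_rot"]);print("tool F",R.inv().apply(s["ft_force"]))
```

```text
t 22.1667 pos [0.6103 0.037  0.0966] port [ 74.3 -46.9] yw 39.42 tilt [-0.0101  0.0033 -0.9999] F [ 9.84 -9.54 -2.76] g 0.009 j7 0.11
tool F [-13.58368995   1.53379437   2.90446932]
```

Call:
{"name": "play_rows", "arguments": {"series": [0, 0.0005, 0, 0, 0, 0, 0, 0, 0.001, 0, 0, 0, 0, 0, 0, 0.001, 0, 0, 0, 0, 0, 0, 0.001, 0, 0, 0, 0, 0, 0, 0.001, 0, 0, 0, 0, 0, 0, 0.001, 0, 0, 0, 0, 0, 0, 0.001, 0, 0, 0, 0, 0, 0, 0.001, 0, 0, 0, 0, 0, 0, 0.001, 0, 0, 0, 0, 0, 0, 0.001, 0, 0, 0, 0, 0]}}

```text
time: 23.0
position: [0.6103, 0.037, 0.0966]
tool_rot: [1.338, 2.829, -0.002]
ft_force: [11.8, -10.6, -1.7]
grip_width: 0.008
```

Run:
```python
from h import *
s=get_state(); show(s)
R=Ro.from_rotvec(s["tool_rot"]);print("tool F",R.inv().apply(s["ft_force"]))
```

```text
t 23.0 pos [0.6103 0.037  0.0966] port [ 74.3 -46.9] yw 39.38 tilt [-0.0111  0.0037 -0.9999] F [ 11.78 -10.56  -1.7 ] g 0.008 j7 0.11
tool F [-15.62026018   2.39728233   1.88330908]
```

Call:
{"name": "play_rows", "arguments": {"series": [0, -0.004, 0, 0, 0, 0, 0, 0, -0.01, 0, 0, 0, 0, 0, 0, -0.02, 0, 0, 0, 0, 0, 0, -0.03, 0, 0, 0, 0, 0, 0, -0.03, 0, 0, 0, 0, 0, 0, -0.03, 0, -0.03, 0, 0, 0, 0, -0.03, 0, -0.07, 0, 0, 0, 0, -0.04, 0, -0.11, 0, 0, 0, 0, -0.06, 0, -0.13, 0, 0, 0, 0, -0.06, 0, -0.13, 0, 0, 0]}}

```text
time: 23.83
position: [0.6472, -0.0052, 0.231]
tool_rot: [1.338, 2.834, 0.006]
ft_force: [-0.0, -1.3, -0.5]
grip_width: 0.008
```

Run:
```python
from h import *
s=get_state(); show(s)
R=Ro.from_rotvec(s["tool_rot"]);print("tool F",R.inv().apply(s["ft_force"]))
d=get_image("wrist"); np.savez("o",**d); a=d["frame"][80:280,100:500,::-1]; cv2.imwrite("pics/o.png",cv2.resize(a,None,fx=2,fy=2,interpolation=2))
d=get_image("scene"); np.savez("os",**d); a=d["frame"][130:250,220:400,::-1]; cv2.imwrite("pics/os.png",cv2.resize(a,None,fx=4.4,fy=4.4,interpolation=2))
```

```text
t 23.8333 pos [ 0.6472 -0.0052  0.231 ] port [104.5 -94.1] yw 39.47 tilt [-0.0053  0.0068 -1.    ] F [-0.01 -1.32 -0.47] g 0.008 j7 0.26
tool F [-1.01456178 -0.85111649  0.46958687]
```

View pics/o.png

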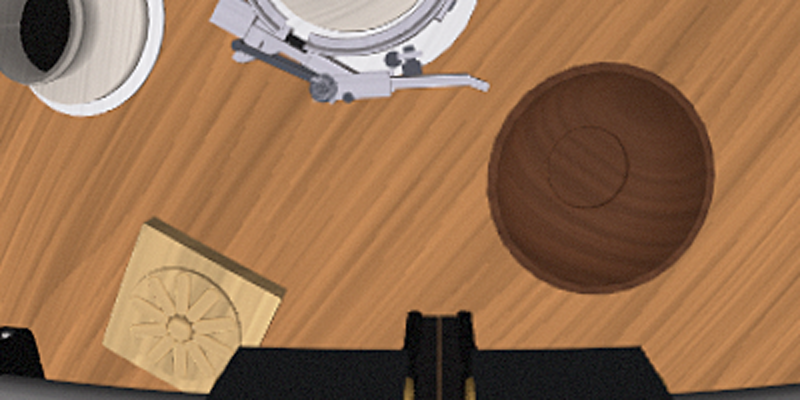

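View pics/os.png

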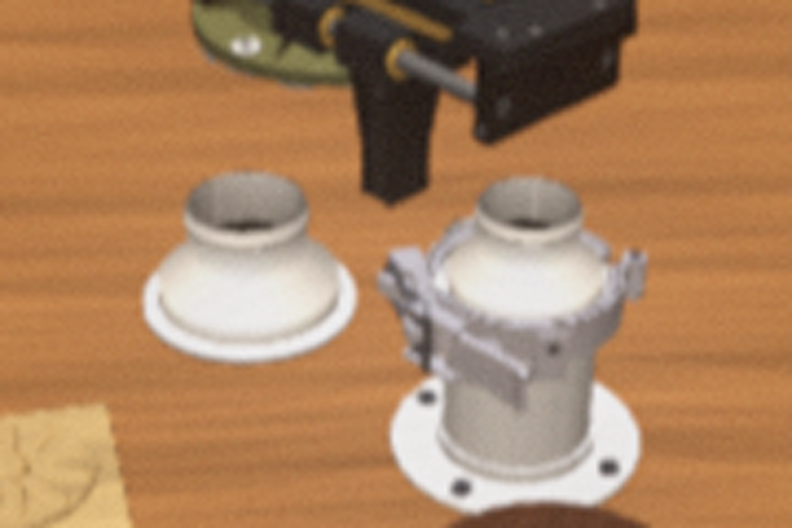

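Call:
{"name": "play_rows", "arguments": {"series": [0, -0.03, -0.025, -0.005, 0, 0, 0, 0, -0.06, -0.05, -0.005, 0, 0, 0, 0, -0.09, -0.075, -0.005, 0, 0, 0, 0, -0.12, -0.1, -0.005, 0, 0, 0, 0, -0.15, -0.125, -0.005, 0, 0, 0, 0, -0.18, -0.15, -0.005, 0, 0, 0, 0, -0.18, -0.17, -0.005, 0, 0, 0, 0, -0.18, -0.17, -0.005, 0, 0, 0, 0, -0.18, -0.17, -0.005, 0, 0, 0, 0, -0.18, -0.17, -0.005, 0, 0, 0]}}

```text
time: 24.77
position: [0.6271, -0.2477, 0.2296]
tool_rot: [-1.33, -2.844, -0.002]
ft_force: [0.5, 0.7, -0.7]
grip_width: 0.007
```

Run:
```python
from h import *
s=get_state(); show(s)
d=get_image("top"); np.savez("pt",**d); cv2.imwrite("pics/pt_full.png",d["frame"][...,::-1]); a=d["frame"][180:270,260:400,::-1]; cv2.imwrite("pics/pt.png",cv2.resize(a,None,fx=5.6,fy=5.6,interpolation=2))
for v in (0,.07,.13,.2,.3):
  th=.7-v; X=np.array([25,-62])+66*np.array([np.cos(th),np.sin(th)]); u=proj(d,[*pw(*X),.112]); print(v,((u[0]-260)*5.6,(u[1]-180)*5.6))
u=proj(d,[*pw(25,-62),.114]); print("pin",((u[0]-260)*5.6,(u[1]-180)*5.6))
```

```text
t 24.7667 pos [ 0.6271 -0.2477  0.2296] port [  48.3 -331. ] yw 39.88 tilt [ 2.2e-03  1.0e-04 -1.0e+00] F [ 0.47  0.68 -0.72] g 0.007 j7 0.63
0 (np.float64(314.43452101593016), np.float64(77.30183115137702))
0.07 (np.float64(322.38037787628645), np.float64(68.610456464455))
0.13 (np.float64(329.6590939034236), np.float64(61.61716863490783))
0.2 (np.float64(338.6603366130231), np.float64(54.02546393972616))
0.3 (np.float64(352.3871327100474), np.float64(44.30792656295955))
pin (np.float64(443.21117978051217), np.float64(185.62104446036335))
```

View pics/pt.png

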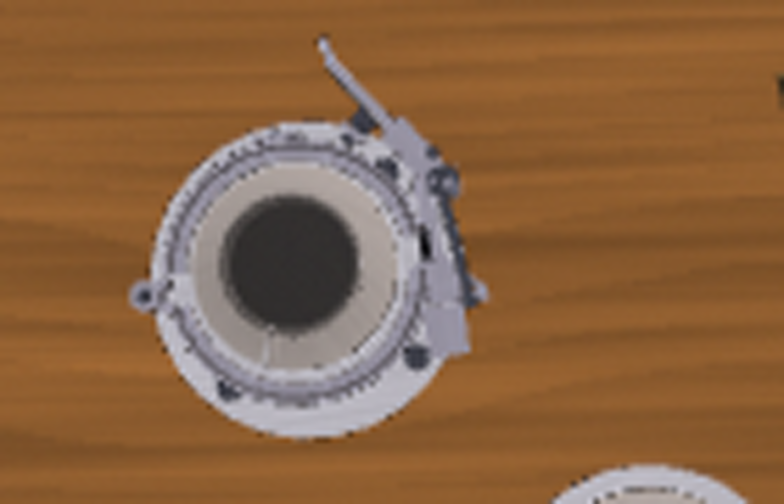

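View pics/pt_full.png

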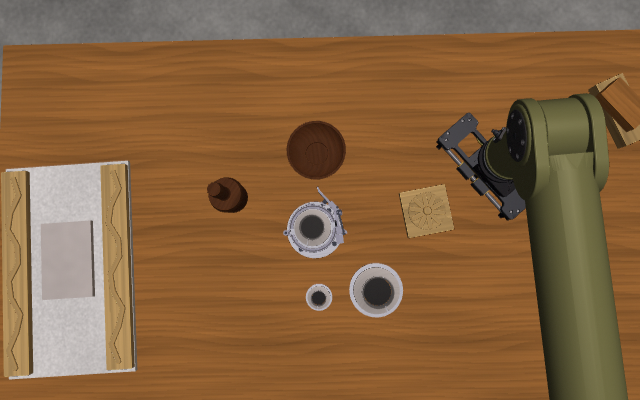

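Run:
```python
from h import *
s=get_state(); show(s); print(close_job())
```

```text
t 24.8167 pos [ 0.6274 -0.2473  0.2301] port [  48.7 -330.6] yw 39.93 tilt [ 1.5e-03  3.0e-04 -1.0e+00] F [-0.08 -0.16 -0.19] g 0.006 j7 0.63
the job is handed in; nothing more can be done
None
```

The adapter is clamped on the port and the job is handed in at 24.8 s of the 64 s allowed; no verdict was reported.

- **Adapter:** I gripped it by the spigot and slid it back until its rim met the fixed half. The push peaked at about 9 N. A wrist picture afterwards put its axis about 1–2 mm from the port's, so "within 2 mm" is likely but not measured tightly.
- **Jaw:** I swung it shut to the rubber buffer with about 8 N. The wrist picture showed the loop's cross-bar hooked behind the catch nose.
- **Lever:** I threw it over until it stopped on the set screw, then pressed 13.6 to 15.6 N for about 0.8 s. While I raised the press from about 8 to 15.6 N, the tool moved less than half a millimetre.

After I backed off, the final top picture shows the handle on its screw, the loop behind the catch and the adapter inside the closed ring. The mallet, bowl and carved block look unmoved by eye. At hand-in the tool was well clear and its force reading was about zero.

Two checks were less certain:
- **Adapter lift:** While sliding, the tool briefly carried most of the adapter's weight. It may have risen by a fraction of a millimetre.
- **Lever angle:** In the last picture the lever reads about 0.13 rad from pin to tip, the upper end of the stop range. The straight part of the handle alone reads nearer 0.2. I relied on the feel of the stop and the visible contact with the screw.

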